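# Clamp a padlock body by the knob inside its guard

## Robot

A 6-joint arm with a two-finger parallel gripper is mounted at the origin on a cart in front of the work surface, level with it; the furniture and walls round the work are solid. World frame = base frame: x ahead of the robot, y to its left, z up, the work surface at z = 0. Lengths are in m, angles in degrees, forces in N, time in s.
With the tool pointing down it reaches from about 0.375 to 0.9 m from the base axis. Payload 3.1 kg.
Tool frame: the origin (TCP) lies on the centre line of the jaws, within the pads' length; the fingertips stand 8 mm ahead of it and the grasp point (between the pads) lies 11 mm behind it; z points along the fingers, y is the direction in which the jaws open and shut (so a half turn about z gives the same grasp; the last joint's range is limited). The gripper opens to 87 mm and grips with 3 to 60 N. Pads are 19 mm wide; open, the fingers measure 117 mm over their backs; the gripper's body (75 mm by 190 mm) begins 51 mm behind the grasp point.
Start: joints at [66.778, 30.224, 82.088, -0, 67.689, -10.227], TCP at [0.14, 0.609, 0.204] pointing down, gripper open.
Joint ranges: [-176.69, 176.69], [-43.24, 126.21], [12.49, 139.97], [-82, 262], [0, 151.66], [-163.58, 163.58]. Speed limits (degrees/s): [159.86, 159.86, 180, 180, 180, 180].

## Interface

Orientations are given as a 3x3 rotation matrix whose columns are the frame's x, y, z axes.
In Python, from rig import * gives the robot as it stands. The module is installed in compiled form; this text tells all that it offers.
- The arm moves only by the tool arm_command, never from a script. Its argument "commands" is a list of rows, each an object with "translation": the shift along the tool's x, y, z scaled (see below), a list of three; "dr": the turn, a rotation vector about the tool's x, y, z scaled (see below), a list of three; "jaw": the closure, from 0 (fully open) to 1 (shut). In form: [{"translation": [x, y, z], "dr": [ax, ay, az], "jaw": jaw}, ...]. A call has 1 to 12 rows; each row shifts and turns the commanded pose from where the row before left it, along the tool's axes as they then stand; what a row does not reach is not made up. The controller multiplies each number of a shift by 25 mm and each number of a turn by 6 degrees. A row lasts 1/12 s, in which the tool goes at most 41.7 mm and 7.16 degrees, less where a joint would pass 70% of its speed; a pose out of reach is approached as far as the arm can. A call with a number of a shift or a turn outside -1 to 1 is refused whole. A call with a gripper value outside its range is refused whole. The fingers move at their own pace and stop on an object; the grip force is fixed at half the most. Time passes only in rows, so rows that do not move let the fingers close. It gives the time, the measured TCP pose, the force and the opening at its end, in the units of the state.
- read_state(): the state, without advancing time (a new reading comes with each control period).
- capture(name): name is "scene" or "side" or "wrist"; returns (picture, depth): 384x512x3 uint8, red, green, blue; 384x512 float32, m along the optical axis (not along the pixel's ray), 0 where there is no reading.
- camera_model(name): a dict with "intrinsics" (3x3 intrinsics, pixels), "pose" (4x4, takes a point from camera to world coordinates); the wrist camera has in their place "mount" (4x4, takes a point from camera to tool coordinates, whose origin is the TCP and whose axes are the flange's). Camera axes: x right, y down, z forward; pixel columns grow to the right and rows downward; lengths in m; the calibration is good to about 2 mm. A picture is of the moment at which its call begins: read the wrist's pose just before it. camera_model takes no time and is no camera call.
- hand_in(): hands the job in, once; it reports no verdict.
The state is a dict: "time_s": time; "joint_positions": joint angles; "qvel": joint speeds; "tau": joint torques, N m; "position": TCP position; "tcp_rot": TCP orientation; "force": force on the tool from outside, world axes, zero at the start; "moment": the same for the moment, N m; "opening": opening from 0.0 (shut) to 1.0 (fully open).
Only numpy, scipy, OpenCV 4.12 (cv2) and the standard library are available. Lean on these libraries where they do the work, as an engineer would, in place of code of your own. Each camera call takes 0.05 s, during which the arm holds its last target.

## Task

Stand the loose brass padlock body upright in the clamp's nest, between jaw and anvil and square to them, and let go of it. Then reach down through the round opening of the yellow guard, without leaning on the guard, and turn the black knob clockwise until the jaw has pushed the body against the anvil and holds it snugly, with about 12 N; do not over-tighten. Leave the other things on the bench where they are.

Things in the scene. Friction and masses are not known exactly. Their poses are not given: they have to be found in the camera images.
- lock_body_center (a point): centre of the loose brass padlock body, a box 24 (x) x 38 (y) x 42 (z, height) mm, about 0.3 kg, with two holes in its top; it stands upright on the bench, z up. Can be gripped across its 24 mm (along its x)
- lock_body: the same brass padlock body; origin at the centre of its underside. On the way from it to the clamp the bench vice juts out: its handle, 175 mm high, begins 0.50 m ahead of the robot (y = -0.06), so carry the body high or on the near side
- nest (a point): middle of the clamp's nest, on its floor 10 mm above the bench. Axes: z up, y along the clamp from the nest toward the knob; the body belongs here with its 38 mm along this y. In y the open jaw's face stands 22 to 24 mm away on the +y side, the anvil's face 22.5 to 27.5 mm on the -y side. The nest is open above and on its x sides; the jaw will push the body toward -y, by up to 10 mm
- clamp: the fixed clamp: blue base plate 114 (x) x 228 (y) x 10 mm, origin near the centre of its underside, axes as the nest's; nest at y = -52 mm, knob at y = +56 mm. The steel anvil at its -y end, 34 mm wide and high, is set differently each time (5 mm) and is not measured. Once the body is against the anvil the clamping force rises by roughly 60 N per radian of knob
- jaw: the moving jaw, steel with a copper face 34 mm wide and 32 mm high; origin at the centre of that face, 28 mm above the bench. It is sprung (5 N/mm) on a rack that the knob drives: 12 mm of jaw travel toward the anvil (nest -y) per radian of knob, so 1 N of clamping loads the knob with 0.012 N m (friction masks part of it at rest: compare with readings, after equal steps, before the bite)
- knob (a joint): angle of the knob in rad, grows clockwise seen from above and advances the jaw; starts at 0.1 to 0.25, stop at 2.2. The jaw bites between about 0.75 and 1.25. It turns against a steady dry friction of 0.28 N m, to which the clamping load adds; that friction holds knob and clamping force when let go. Pushing the body along the floor, before it meets the anvil, takes 1 to 4 N
- knob_grip (a point): middle of the knob's black bar grip, on its vertical axis, 40 mm above the bench; z up, x along the bar (white line at the +x end). The bar is 42 mm long (x), 14 mm thick (y), 28 mm high (14 mm either way of this point); below it only a thin spindle, then the clamp's base, 23 mm below this point. Its top lies 12 mm below the top of the guard
- guard_hole (a point): centre of the round opening, 86 mm across, in the guard's top plate, at the plate's upper face, 66 mm above the bench, right over the knob
- guard: light yellow wire guard round the knob, 110 x 110 mm, top plate 4 mm thick; origin 10 mm above the bench below the middle of the opening. Can bear only a light touch (15 N)
- oil_can: bystander: grey oil can, 62 mm wide, 143 mm high; origin at its underside
- wax: bystander: cream wax block like a short candle, 49x50x74 mm; origin at its underside
- door_handle: bystander: pale round door knob, 54 mm wide, 58 mm high; origin at its underside
- dial_padlock: bystander: padlock with a black dial, lying, 75x46x26 mm; origin at its underside
Mind the look-alikes: they are no part of the job. Leave any pink look-alike of the lock_body alone.

How it is judged (in metres and radians):
On the way:
1. the brass body stands in the nest between jaw and anvil, released, not yet clamped (x of lock_body_center in the frame of nest between -0.008 and 0.008 m and y of lock_body_center in the frame of nest between -0.012 and 0.01 m and z of lock_body_center in the frame of nest between 0.017 and 0.025 m and angle between lock_body_center's own z axis and vertical below 0.1 rad and angle between the y axis of lock_body_center and the y axis of nest, either way round below 0.15 rad and contact force between the fingers and lock_body below 0.3 N and contact force between jaw and lock_body below 4 N), for 0.2 s.
At the end, for the whole second after the job is handed in: The brass body stands upright on the nest floor (tilt under 0.1 rad, square to the clamp within 0.15 rad, within 8 mm across the nest and between 12 mm toward the anvil and 10 mm toward the jaw of the nest's middle), the jaw presses on it with 6 to 20 N, and knob and body are at rest (x of lock_body_center in the frame of nest between -0.008 and 0.008 m and y of lock_body_center in the frame of nest between -0.012 and 0.01 m and z of lock_body_center in the frame of nest between 0.017 and 0.025 m and angle between lock_body_center's own z axis and vertical below 0.1 rad and angle between the y axis of lock_body_center and the y axis of nest, either way round below 0.15 rad and contact force between jaw and lock_body between 6 and 20 N and velocity of joint knob between -0.05 and 0.05 rad/s and linear speed of lock_body below 0.01 m/s); the robot touches nothing.
It fails at once if the jaw presses on the brass body with more than 25 N (contact force between jaw and lock_body above 25 N).
It fails at once if the robot pushes on the guard with more than 15 N (contact force between any of the fingers, the arm and guard above 15 N).
It fails at once if a bystander is moved by more than 30 mm (distance of any of oil_can, wax, door_handle, dial_padlock from where it was at the start of the episode above 0.03 m).
It also fails if it takes over 67 s, if anything falls off the work surface, if the arm or the gripper's body presses on something with over 40 N, if the wrist force passes 120 N, or if a joint passes its speed limit or range.

## Working session

There is one attempt and no reset: what is moved stays moved. The work goes in short steps, Python scripts to look and compute and a tool call to move; the robot and the scene stay as the last step left them, time stands still between calls to the robot, and variables do not carry over. Pictures are saved under pics/ and viewed, and the job is handed in when it is done.

Besides the shell and the picture viewer there is one more tool, called after "Emit:" by a JSON object that holds its "op" and its "data". arm_command: Moves the arm, as the interface text tells. Its arguments: {"type":"object","properties":{"commands":{"type":"array"}},"required":["commands"]}

```bash
mkdir -p pics; python3 - <<'E'
from rig import *
import cv2,numpy as np
s=read_state();print(s)
for n in("scene","side"):
    p,d=capture(n);cv2.imwrite(f"pics/{n}0.png",p[:,:,::-1]);np.save(f"pics/{n}0.npy",d)
    m=camera_model(n);print(n,m)
print(camera_model("wrist"))
E
```

```text
{'time_s': 0.0, 'joint_positions': array([ 6.67764227e+01,  3.02804880e+01,  8.21553857e+01,  7.60025878e-04,
        6.76900015e+01, -1.02281955e+01]), 'qvel': array([ 0.06578468,  0.09913971,  0.03968335, -0.03396896, -0.06225546,
        0.01313853]), 'tau': array([-2.14909815e-03, -4.40039599e+01, -1.76588291e+01,  6.31267671e-02,
        5.82250650e-02, -1.39302292e-04]), 'position': array([0.14021448, 0.60828072, 0.20326092]), 'tcp_rot': array([[-9.74386882e-01,  2.24876488e-01, -8.77573393e-04],
       [ 2.24877841e-01,  9.74384883e-01, -2.01408551e-03],
       [ 4.02173770e-04, -2.15984531e-03, -9.99997587e-01]]), 'force': array([ 0.02535023,  0.03525952, -0.49117369]), 'moment': array([ 0.03003322, -0.01023247, -0.03106741]), 'opening': 1.001048206318995}
scene {'intrinsics': array([[377.47004279,   0.        , 266.54668822],
       [  0.        , 377.47004279, 194.46354452],
       [  0.        ,   0.        ,   1.        ]]), 'pose': array([[ 0.73420913, -0.51572467,  0.44154843,  0.10642866],
       [-0.67884638, -0.54786316,  0.48889011, -0.45960661],
       [-0.01022457
[... 354 characters left out ...]
  [-0.19230376,  0.63335918, -0.7495835 ,  0.79088645],
       [ 0.00173834, -0.76361918, -0.64566457,  0.77260678],
       [ 0.        ,  0.        ,  0.        ,  1.        ]])}
{'intrinsics': array([[281.85608778,   0.        , 254.84267061],
       [  0.        , 281.85608778, 192.8400925 ],
       [  0.        ,   0.        ,   1.        ]]), 'mount': array([[-5.03283704e-04, -9.54355027e-01, -2.98674118e-01,
         8.25865519e-02],
       [ 9.99999641e-01, -6.83894833e-04,  5.00193820e-04,
        -1.86251315e-04],
       [-6.81624173e-04, -2.98673759e-01,  9.54355029e-01,
        -1.79764458e-01],
       [ 0.00000000e+00,  0.00000000e+00,  0.00000000e+00,
         1.00000000e+00]])}
```

View pics/scene0.png

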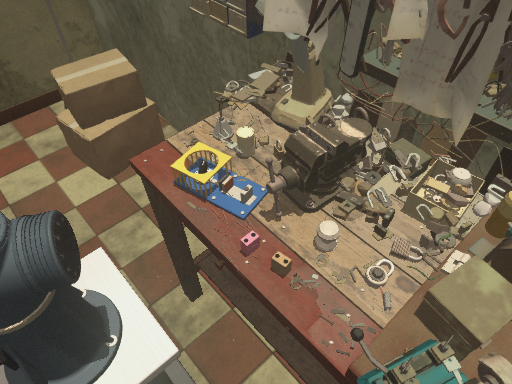

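View pics/side0.png

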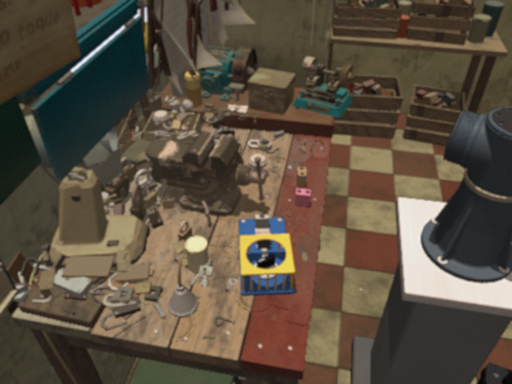

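```bash
cat > h.py <<'E'
from rig import *
import cv2,numpy as np
def ray(n,uv,z,pose=None):
    m=camera_model(n);T=m["pose"] if pose is None else pose
    d=T[:3,:3]@np.linalg.inv(m["intrinsics"])@np.array([uv[0],uv[1],1.])
    return T[:3,3]+d*(z-T[2,3])/d[2]
def wpose(s):
    T=np.eye(4);T[:3,:3]=s["tcp_rot"];T[:3,3]=s["position"];return T@camera_model("wrist")["mount"]
def crop(src,dst,x0,y0,x1,y1,k):
    im=cv2.imread(src)[y0:y1,x0:x1];cv2.imwrite(dst,cv2.resize(im,None,fx=k,fy=k,interpolation=cv2.INTER_CUBIC))
E
python3 - <<'E'
from h import *
crop("pics/scene0.png","pics/c1.png",160,130,310,280,5) if 0 else crop("pics/scene0.png","pics/c1.png",165,140,305,280,4)
crop("pics/side0.png","pics/c2.png",220,150,330,305,3.8)
for n,uv,z in [("scene",(281,257),.042),("side",(302,170),.042),("scene",(249,237),.04),("side",(303,190),.04),("side",(267,254),.066),("scene",(201,158),.066),("side",(265,222),.03),("scene",(246,190),.03)]:
    print(n,uv,ray(n,uv,z).round(3))
E
```

```text
scene (281, 257) [ 0.411 -0.165  0.042]
side (302, 170) [ 0.41  -0.169  0.042]
scene (249, 237) [ 0.396 -0.079  0.04 ]
side (303, 190) [ 0.397 -0.088  0.04 ]
side (267, 254) [0.447 0.168 0.066]
scene (201, 158) [0.455 0.173 0.066]
side (265, 222) [0.474 0.037 0.03 ]
scene (246, 190) [0.487 0.037 0.03 ]
```

View pics/c1.png

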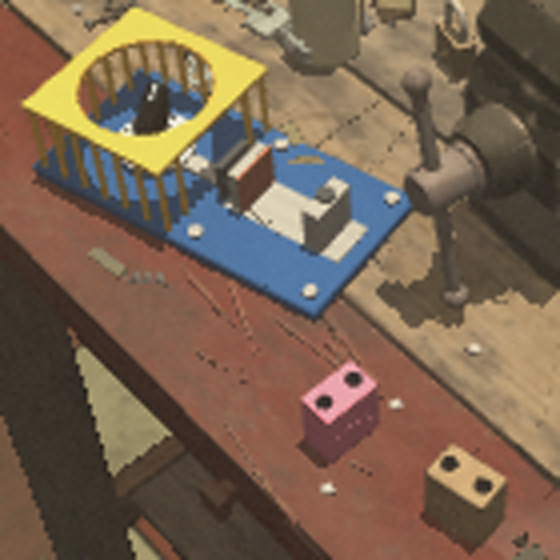

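View pics/c2.png

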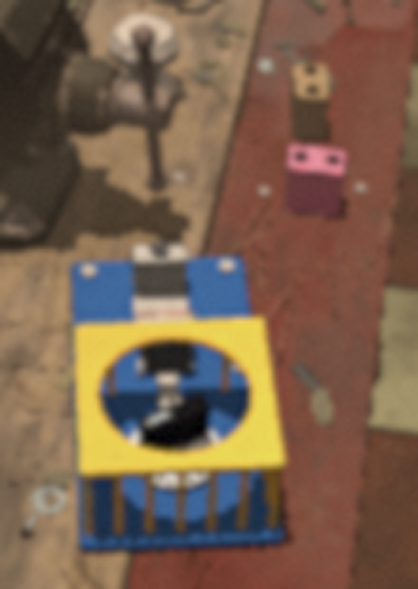

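Candidates: the brass box at scene pixel (281,262), and its pink look-alike at (249,242). I choose the brass one. The clamp is at about (225,180). I'll move over the clamp first for a close look.

Emit:
{"op": "arm_command", "data": {"commands": [{"translation":[-0.5,-0.5,0],"dr":[0,0,0],"jaw":0},{"translation":[-1,-1,0],"dr":[0,0,0],"jaw":0},{"translation":[-1,-1,0],"dr":[0,0,0],"jaw":0},{"translation":[-1,-1,0],"dr":[0,0,0],"jaw":0},{"translation":[-1,-1,0],"dr":[0,0,0],"jaw":0},{"translation":[-1,-1,0],"dr":[0,0,0],"jaw":0},{"translation":[-1,-1,0],"dr":[0,0,0],"jaw":0},{"translation":[-1,-1,0],"dr":[0,0,0],"jaw":0},{"translation":[-1,-1,0],"dr":[0,0,0],"jaw":0},{"translation":[-1,-1,0],"dr":[0,0,0],"jaw":0},{"translation":[-1,-1,0],"dr":[0,0,0],"jaw":0},{"translation":[-1,-1,0],"dr":[0,0,0],"jaw":0}]}}

```text
time_s: 1.1
position: [0.3563, 0.2626, 0.2041]
tcp_rot: [[-0.974, 0.225, -0.0], [0.225, 0.974, -0.0], [0.0, -0.0, -1.0]]
force: [0.7, 0.9, 0.5]
opening: 1.0
```

Emit:
{"op": "arm_command", "data": {"commands": [{"translation":[-1,-1,0],"dr":[0,0,0],"jaw":0},{"translation":[-1,-1,0],"dr":[0,0,0],"jaw":0},{"translation":[-1,-1,0],"dr":[0,0,0],"jaw":0},{"translation":[-1,-1,0],"dr":[0,0,0],"jaw":0},{"translation":[-0.5,-0.5,0],"dr":[0,0,0],"jaw":0},{"translation":[0,0,0],"dr":[0,0,0],"jaw":0},{"translation":[0,0,0],"dr":[0,0,0],"jaw":0}]}}

```text
time_s: 1.68
position: [0.4403, 0.1286, 0.2039]
tcp_rot: [[-0.974, 0.228, -0.001], [0.228, 0.974, 0.0], [0.001, 0.0, -1.0]]
force: [-0.4, -0.0, -0.6]
opening: 0.996
```

```bash
python3 - <<'E'
from h import *
s=read_state();print({k:s[k] for k in("time_s","position","joint_positions","qvel","force","moment")})
p,d=capture("wrist");cv2.imwrite("pics/w1.png",p[:,:,::-1]);np.save("pics/w1_T.npy",wpose(s));np.save("pics/w1_d.npy",d)
print(s["tcp_rot"].round(4))
E
```

```text
{'time_s': 1.6833, 'position': array([0.44027803, 0.12859722, 0.2039166 ]), 'joint_positions': array([ 2.26058037e+00,  1.75171456e+01,  1.05102904e+02,  2.74330970e-02,
        5.74476161e+01, -7.46041815e+01]), 'qvel': array([ 2.37189214, -0.55694233,  1.29685709,  0.37025344,  0.40950319,
        0.17970249]), 'force': array([-0.39921822, -0.01249203, -0.64692621]), 'moment': array([-0.00164342, -0.01353556, -0.00934995])}
[[-9.738e-01  2.275e-01 -1.200e-03]
 [ 2.275e-01  9.738e-01  4.000e-04]
 [ 1.200e-03  1.000e-04 -1.000e+00]]
```

View pics/w1.png

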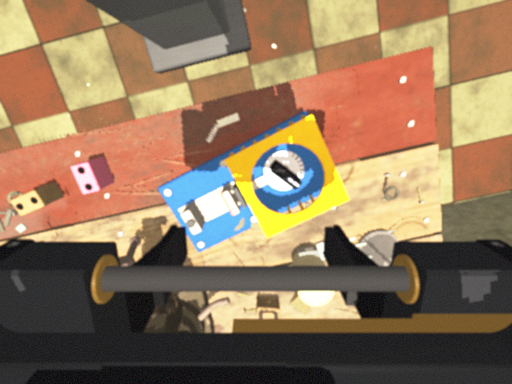

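The picture shows the brass body at about (28,198), pink at (88,176), the clamp nest at (210,205) and the guard hole at (290,180).

```bash
python3 - <<'E'
from h import *
crop("pics/w1.png","pics/c3.png",150,105,355,260,3.9)
crop("pics/w1.png","pics/c4.png",0,150,130,240,6)
E
```

```text
(no output)
```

View pics/c3.png

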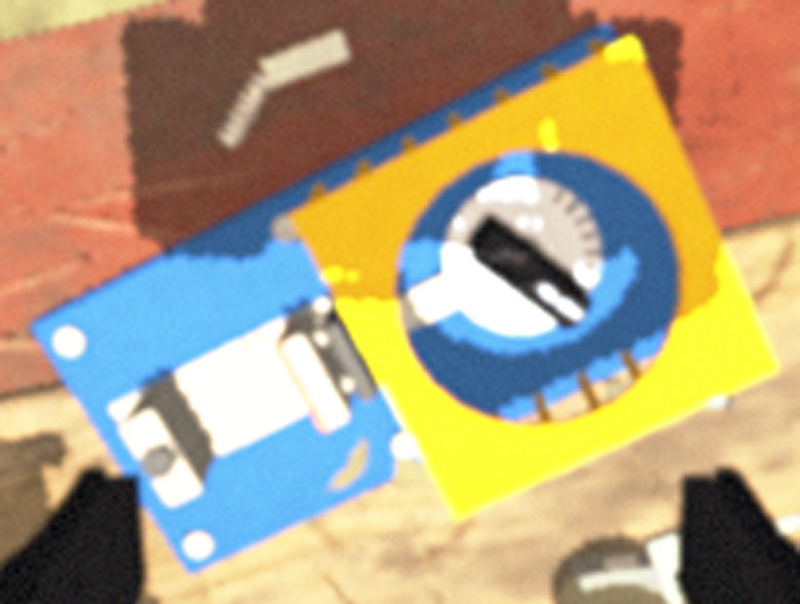

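View pics/c4.png

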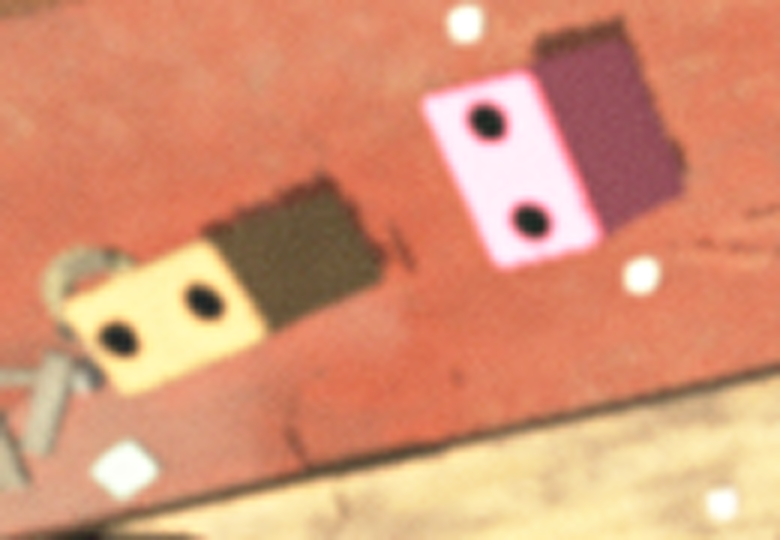

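```bash
python3 - <<'E'
from h import *
T=np.load("pics/w1_T.npy")
c3=lambda X,Y:(150+X/3.9-.37,105+Y/3.9-.37)
c4=lambda X,Y:(X/6-.42,150+Y/6-.42)
R=lambda uv,z:ray("wrist",uv,z,T)[:2]
yaw=lambda v:np.degrees(np.arctan2(v[1],v[0])).round(1)
# yellow mask in image
im=cv2.imread("pics/w1.png");h=cv2.cvtColor(im,cv2.COLOR_BGR2HSV)
m=cv2.inRange(h,(18,190,150),(34,255,255));m[:100]=0;m[245:]=0
m=cv2.morphologyEx(m,cv2.MORPH_OPEN,np.ones((3,3)))
cs,hi=cv2.findContours(m,cv2.RETR_CCOMP,cv2.CHAIN_APPROX_NONE)
cs=sorted(cs,key=cv2.contourArea)[::-1][:2]
for c in cs:
    w=np.array([R(p[0],.066) for p in c]).astype(np.float32)
    print("rect",cv2.minAreaRect(w),"circ",cv2.minEnclosingCircle(w),cv2.fitEllipse(w))
G=[R(c3(*p),.066) for p in [(292,215),(632,38),(778,368),(460,520)]]
print("guard corners",np.round(G,4),np.mean(G,0), yaw(G[1]-G[0]),yaw(G[2]-G[3]))
print("hole",R(c3(538,287),.066))
B=[R(c3(*p),.01) for p in [(32,328),(190,573),(612,25)]]
print("base",np.round(B,4),yaw(B[1]-B[0]),yaw(B[2]-B[0]),np.linalg.norm(B[1]-B[0]),np.linalg.norm(B[2]-B[0]))
S=[R(c3(*p),.013) for p in [(68,342),(199,545),(405,445)]];print("screws",np.round(S,4),yaw(S[1]-S[0]),yaw(S[2]-S[1]))
K=[R(c3(*p),.054) for p in [(487,225),(580,315)]];print("knob",np.round(K,4),np.mean(K,0),yaw(K[1]-K[0]))
Hs=[R(c4(*p),.042) for p in [(118,340),(204,301)]];print("brass holes",np.round(Hs,4),np.mean(Hs,0),yaw(Hs[1]-Hs[0]))
C=[R(c4(*p),.042) for p in [(62,305),(207,240),(270,328),(128,394)]];print("brass top",np.round(C,4),np.mean(C,0),yaw(C[1]-C[0]),yaw(C[2]-C[3]),yaw(C[0]-C[3]),np.linalg.norm(C[1]-C[0]),np.linalg.norm(C[3]-C[0]))
E
```

```text
rect ((0.4483177065849304, 0.1650467813014984), (0.11016552895307541, 0.11085792630910873), 13.672774314880371) circ ((0.44759076833724976, 0.1664954274892807), 0.07539278268814087) ((0.44803062081336975, 0.16592581570148468), (0.12480194121599197, 0.1272965520620346), 48.83719253540039)
rect ((0.44920405745506287, 0.16538089513778687), (0.08769305050373077, 0.08803720772266388), 35.41155242919922) circ ((0.4490962326526642, 0.1650165319442749), 0.04513256624341011) ((0.44903838634490967, 0.16527815163135529), (0.08759390562772751, 0.08799311518669128), 25.693143844604492)
guard corners [[0.4102 0.1001]
 [0.3836 0.2053]
 [0.4895 0.2322]
 [0.5173 0.1268]] [0.45016269 0.16612106] 104.2 104.8
hole [0.44785007 0.16589887]
base [[ 0.4371 -0.0083]
 [ 0.5433  0.0183]
 [ 0.3822  0.2099]] 14.1 104.1 0.10948016879343592 0.22502187681249208
screws [[0.4443 0.0036]
 [0.5313 0.026 ]
 [0.5096 0.1104]] 14.5 104.4
knob [[0.4286 0.1553]
 [0.463  0.1776]] [0.44577167 0.16644664] 33.0
brass holes [[ 0.4121 -0.1765]
 [ 0.4082 -0.1545]] [ 0.41016317 -0.16554117] 100.1
brass top [[ 0.4021 -0.1844]
 [ 0.3959 -0.1478]
 [ 0.417  -0.1436]
 [ 0.424  -0.1803]] [ 0.40976527 -0.16400646] 99.7 100.8 -169.3 0.03720914007666635 0.02230740928171188
```

Emit:
{"op": "arm_command", "data": {"commands": [{"translation":[0,0,0],"dr":[0,0,1],"jaw":0},{"translation":[0,0,0],"dr":[0,0,1],"jaw":0},{"translation":[0,0,0],"dr":[0,0,1],"jaw":0},{"translation":[0,0,0],"dr":[0,0,1],"jaw":0},{"translation":[0,0,0],"dr":[0,0,1],"jaw":0},{"translation":[0,0,0],"dr":[0,0,1],"jaw":0},{"translation":[0,0,0],"dr":[0,0,1],"jaw":0},{"translation":[0,0,0],"dr":[0,0,1],"jaw":0},{"translation":[0,0,0],"dr":[0,0,1],"jaw":0},{"translation":[0,0,0],"dr":[0,0,1],"jaw":0},{"translation":[0,0,0],"dr":[0,0,1],"jaw":0},{"translation":[0,0,0],"dr":[0,0,0.1],"jaw":0}]}}

```text
time_s: 2.73
position: [0.4389, 0.1307, 0.2041]
tcp_rot: [[-0.181, 0.984, -0.001], [0.984, 0.181, 0.0], [0.001, -0.001, -1.0]]
force: [0.7, 0.4, -0.4]
opening: 1.002
```

Emit:
{"op": "arm_command", "data": {"commands": [{"translation":[-0.945,-0.275,0],"dr":[0,0,0],"jaw":0},{"translation":[-0.945,-0.275,0],"dr":[0,0,0],"jaw":0},{"translation":[-0.945,-0.275,0],"dr":[0,0,0],"jaw":0},{"translation":[-0.945,-0.275,0],"dr":[0,0,0],"jaw":0},{"translation":[-0.945,-0.275,0],"dr":[0,0,0],"jaw":0},{"translation":[-0.945,-0.275,0],"dr":[0,0,0],"jaw":0},{"translation":[-0.945,-0.275,0],"dr":[0,0,0],"jaw":0},{"translation":[-0.945,-0.275,0],"dr":[0,0,0],"jaw":0},{"translation":[-0.945,-0.275,0],"dr":[0,0,0],"jaw":0},{"translation":[-0.945,-0.275,0],"dr":[0,0,0],"jaw":0},{"translation":[-0.945,-0.275,0],"dr":[0,0,0],"jaw":0},{"translation":[-0.945,-0.275,0],"dr":[0,0,0],"jaw":0}]}}

```text
time_s: 3.73
position: [0.4099, -0.1643, 0.2042]
tcp_rot: [[-0.185, 0.983, -0.0], [0.983, 0.185, 0.001], [0.001, -0.0, -1.0]]
force: [-0.0, 0.0, -0.1]
opening: 1.001
```

Emit:
{"op": "arm_command", "data": {"commands": [{"translation":[0,0,0],"dr":[0,0,0],"jaw":0},{"translation":[0,0,0],"dr":[0,0,0],"jaw":0},{"translation":[0,0,0],"dr":[0,0,0],"jaw":0}]}}

```text
time_s: 3.98
position: [0.4099, -0.163, 0.204]
tcp_rot: [[-0.182, 0.983, -0.001], [0.983, 0.182, 0.001], [0.001, -0.001, -1.0]]
force: [-0.5, 0.7, -0.0]
opening: 0.999
```

```bash
python3 - <<'E'
from h import *
s=read_state();print({k:s[k] for k in("time_s","position","joint_positions","qvel","force","moment")})
p,d=capture("wrist");cv2.imwrite("pics/w2.png",p[:,:,::-1]);np.save("pics/w2_T.npy",wpose(s))
print(s["tcp_rot"].round(4), np.degrees(np.arctan2(s["tcp_rot"][1,1],s["tcp_rot"][0,1])))
crop("pics/w2.png","pics/c5.png",200,130,310,230,6)
E
```

```text
{'time_s': 3.9833, 'position': array([ 0.40987875, -0.1630295 ,  0.20403644]), 'joint_positions': array([-3.62846236e+01,  1.61515565e+01,  1.07316534e+02,  3.15718215e-02,
        5.66241840e+01, -4.68108565e+01]), 'qvel': array([ 0.85157394, -0.19354437,  0.45574909, -0.16297347, -0.11818082,
        0.14415718]), 'force': array([-0.46850011,  0.66406913, -0.04775097]), 'moment': array([-0.12017228,  0.02340065, -0.00080944])}
[[-1.824e-01  9.832e-01 -1.000e-03]
 [ 9.832e-01  1.824e-01  1.300e-03]
 [ 1.500e-03 -8.000e-04 -1.000e+00]] 10.508875803236162
```

View pics/w2.png

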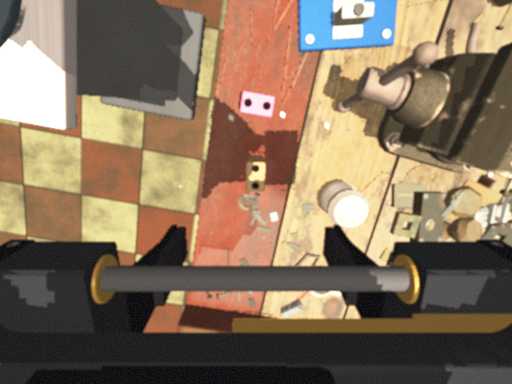

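View pics/c5.png

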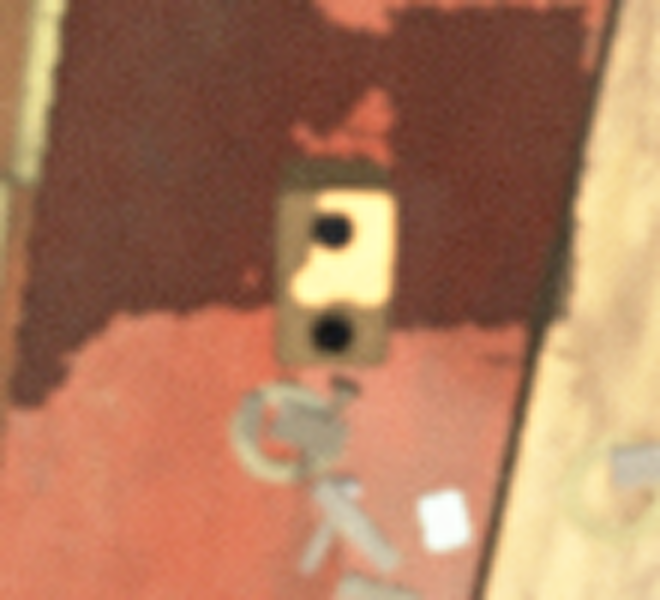

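The brass body is at (257,174) right below the tool. The pale door knob is at (345,205).

```bash
python3 - <<'E'
from h import *
T=np.load("pics/w2_T.npy")
c=lambda X,Y:(200+X/6-.42,130+Y/6-.42)
R=lambda uv,z:ray("wrist",uv,z,T)[:2]
yaw=lambda v:np.degrees(np.arctan2(v[1],v[0])).round(1)
A=[R(c(*p),.042) for p in [(333,333),(333,231)]];print(np.round(A,4),np.mean(A,0),yaw(A[1]-A[0]))
A=[R(c(*p),.042) for p in [(284,189),(399,189),(387,365),(276,365)]];print(np.round(A,4),np.mean(A,0),yaw(A[0]-A[3]),yaw(A[1]-A[2]),np.linalg.norm(A[0]-A[3]),np.linalg.norm(A[0]-A[1]))
print("door",R((348,208),.058),R((335,192),.02))
print("hole?",R((360,5),.034))
for p in[(310,39),(387,33)]:print("screw",R(p,.013))
E
```

```text
[[ 0.4125 -0.1767]
 [ 0.4085 -0.1552]] [ 0.41047873 -0.16593975] 100.5
[[ 0.397  -0.1484]
 [ 0.4202 -0.1441]
 [ 0.425  -0.1815]
 [ 0.4019 -0.1858]] [ 0.41101922 -0.1649539 ] 97.4 97.3 0.03764358648715392 0.023522093382038135
door [ 0.52947538 -0.1802629 ] [ 0.52152216 -0.17263701]
hole? [0.48734023 0.03969965]
screw [0.44506268 0.00282982]
screw [0.53228528 0.02536931]
```

Emit:
{"op": "arm_command", "data": {"commands": [{"translation":[-0.1,0,0.5],"dr":[0,0,0],"jaw":0},{"translation":[0,0,1],"dr":[0,0,0],"jaw":0},{"translation":[0,0,1],"dr":[0,0,0],"jaw":0},{"translation":[0,0,1],"dr":[0,0,0],"jaw":0},{"translation":[0,0,1],"dr":[0,0,0],"jaw":0},{"translation":[0,0,1],"dr":[0,0,0],"jaw":0},{"translation":[0,0,1],"dr":[0,0,0],"jaw":0},{"translation":[0,0,0.6],"dr":[0,0,0],"jaw":0},{"translation":[0,0,0.34],"dr":[0,0,0],"jaw":0},{"translation":[0,0,0],"dr":[0,0,0],"jaw":0},{"translation":[0,0,0],"dr":[0,0,0],"jaw":0}]}}

```text
time_s: 4.95
position: [0.4109, -0.1662, 0.0184]
tcp_rot: [[-0.182, 0.983, -0.0], [0.983, 0.182, 0.0], [0.0, -0.0, -1.0]]
force: [0.6, -0.6, -0.1]
opening: 1.0
```

Emit:
{"op": "arm_command", "data": {"commands": [{"translation":[0,0,0],"dr":[0,0,0],"jaw":0.5},{"translation":[0,0,0],"dr":[0,0,0],"jaw":0.6},{"translation":[0,0,0],"dr":[0,0,0],"jaw":0.7},{"translation":[0,0,0],"dr":[0,0,0],"jaw":0.8},{"translation":[0,0,0],"dr":[0,0,0],"jaw":0.9},{"translation":[0,0,0],"dr":[0,0,0],"jaw":1},{"translation":[0,0,0],"dr":[0,0,0],"jaw":1},{"translation":[0,0,0],"dr":[0,0,0],"jaw":1}]}}

```text
time_s: 5.62
position: [0.4108, -0.167, 0.0183]
tcp_rot: [[-0.181, 0.984, 0.0], [0.984, 0.181, -0.0], [-0.0, 0.0, -1.0]]
force: [0.1, -0.3, -0.1]
opening: 0.474
```

Emit:
{"op": "arm_command", "data": {"commands": [{"translation":[0,0,0],"dr":[0,0,0],"jaw":1},{"translation":[0,0,0],"dr":[0,0,0],"jaw":1},{"translation":[0,0,0],"dr":[0,0,0],"jaw":1},{"translation":[0,0,0],"dr":[0,0,0],"jaw":1},{"translation":[0,0,0],"dr":[0,0,0],"jaw":1}]}}

```text
time_s: 6.03
position: [0.4108, -0.1669, 0.0182]
tcp_rot: [[-0.181, 0.984, -0.0], [0.984, 0.181, 0.0], [0.0, -0.0, -1.0]]
force: [-0.1, 0.1, 0.4]
opening: 0.267
```

```bash
python3 - <<'E'
from h import *
s=read_state();print(s["time_s"],s["opening"]*87,s["position"],s["force"])
E
```

```text
6.0333 23.192199424476925 [ 0.41081167 -0.16692495  0.01821441] [-0.08816867  0.13222025  0.38342366]
```

Emit:
{"op": "arm_command", "data": {"commands": [{"translation":[0,0,-0.3],"dr":[0,0,0],"jaw":1},{"translation":[0,0,-0.8],"dr":[0,0,0],"jaw":1},{"translation":[0,0,-1],"dr":[0,0,0],"jaw":1},{"translation":[0,0,-1],"dr":[0,0,0],"jaw":1},{"translation":[0,0,-1],"dr":[0,0,0],"jaw":1},{"translation":[0,0,-1],"dr":[0,0,0],"jaw":1},{"translation":[0,0,-1],"dr":[0,0,0],"jaw":1},{"translation":[0,0,-1],"dr":[0,0,0],"jaw":1},{"translation":[0,0,-0.5],"dr":[0,0,0],"jaw":1},{"translation":[0,0,0],"dr":[0,0,0],"jaw":1}]}}

```text
time_s: 6.87
position: [0.412, -0.1676, 0.211]
tcp_rot: [[-0.181, 0.984, 0.005], [0.984, 0.181, -0.004], [-0.004, 0.004, -1.0]]
force: [0.3, 0.0, -3.6]
opening: 0.27
```

```bash
python3 - <<'E'
from h import *
s=read_state();print(s["time_s"],s["opening"]*87,s["position"],s["force"])
p,d=capture("wrist");cv2.imwrite("pics/w3.png",p[:,:,::-1]);np.save("pics/w3_T.npy",wpose(s))
crop("pics/w3.png","pics/c6.png",190,130,320,280,4)
E
```

```text
6.8667 23.46196742573229 [ 0.41196426 -0.16761896  0.21103908] [ 0.30502992  0.00746208 -3.61532886]
```

View pics/c6.png

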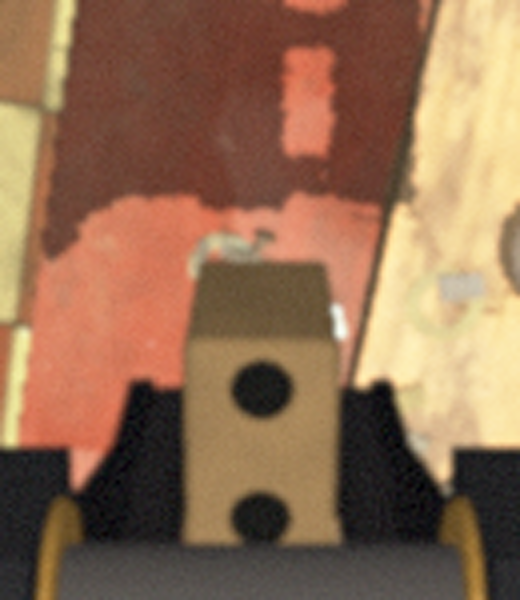

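```bash
python3 - <<'E'
from h import *
M=camera_model("wrist")["mount"]
for uv,z in [((255.5,215),-.0238),((255.5,195.5),.0182),((255.5,227),-.0238),((255.2,259),-.0238)]:
    print(ray("wrist",uv,z,M).round(4))
E
```

```text
[ 0.0198  0.0001 -0.0238]
[0.0184 0.0002 0.0182]
[ 0.012   0.0001 -0.0238]
[-0.0098 -0.0001 -0.0238]
```

Emit:
{"op": "arm_command", "data": {"commands": [{"translation":[0,0,-0.4],"dr":[0,0,-0.62],"jaw":1},{"translation":[0.4,0.34,0],"dr":[0,0,0],"jaw":1},{"translation":[0.78,0.67,0],"dr":[0,0,0],"jaw":1},{"translation":[0.78,0.67,0],"dr":[0,0,0],"jaw":1},{"translation":[0.78,0.67,0],"dr":[0,0,0],"jaw":1},{"translation":[0.78,0.67,0],"dr":[0,0,0],"jaw":1},{"translation":[0.78,0.67,0],"dr":[0,0,0],"jaw":1},{"translation":[0.78,0.67,0],"dr":[0,0,0],"jaw":1},{"translation":[0.38,0.33,0],"dr":[0,0,0],"jaw":1},{"translation":[0,0,0],"dr":[0,0,0],"jaw":1},{"translation":[0,0,0],"dr":[0,0,0],"jaw":1},{"translation":[0,0,0],"dr":[0,0,0],"jaw":1}]}}

```text
time_s: 7.92
position: [0.4898, -0.0062, 0.2169]
tcp_rot: [[-0.244, 0.97, -0.004], [0.97, 0.244, 0.0], [0.001, -0.003, -1.0]]
force: [0.6, -0.4, -3.1]
opening: 0.267
```

```bash
python3 - <<'E'
from h import *
s=read_state();print(s["time_s"],s["opening"]*87,s["position"],s["force"])
print(s["tcp_rot"].round(4), np.degrees(np.arctan2(s["tcp_rot"][1,1],s["tcp_rot"][0,1])))
p,d=capture("wrist");cv2.imwrite("pics/w4.png",p[:,:,::-1]);np.save("pics/w4_T.npy",wpose(s))
crop("pics/w4.png","pics/c7.png",170,20,340,220,3)
E
```

```text
7.9167 23.240850097271903 [ 0.48979826 -0.00616939  0.21694091] [ 0.56970875 -0.35355824 -3.11402414]
[[-2.441e-01  9.697e-01 -3.500e-03]
 [ 9.697e-01  2.441e-01  2.000e-04]
 [ 1.100e-03 -3.400e-03 -1.000e+00]] 14.129574336773064
```

View pics/c7.png

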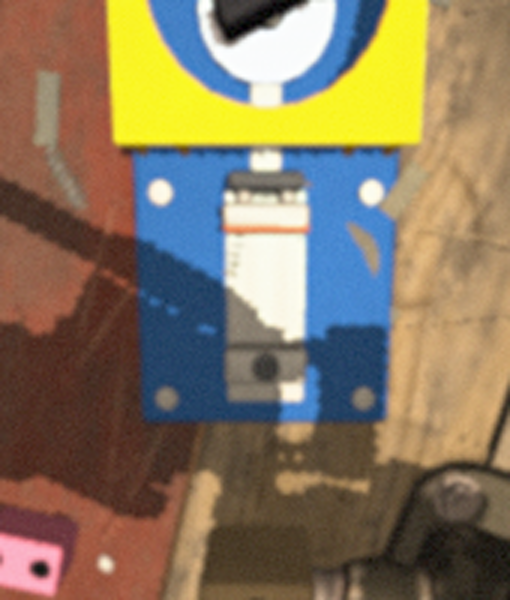

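View pics/w4.png

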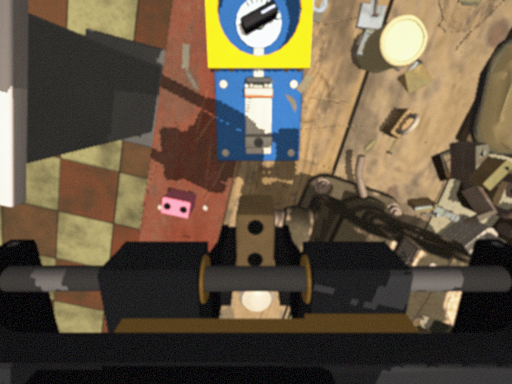

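```bash
python3 - <<'E'
from h import *
T=np.load("pics/w4_T.npy")
c=lambda X,Y:(170+X/3-.33,20+Y/3-.33)
a=np.radians(14.2);n=np.array([.475,.0608]);ex=np.array([np.cos(a),np.sin(a)]);ey=np.array([-ex[1],ex[0]])
def R(p,z):
    w=ray("wrist",c(*p),z,T)[:2]-n;return (w@ex*1e3).round(1),(w@ey*1e3).round(1)
P={"jaw top":[((222,227),.044),((309,230),.044)],"jaw low":[((222,233),.012),((309,235),.012)],
"anvil in":[((226,346),.044),((307,347),.044)],"anvil out":[((227,384),.044)],
"floor l/r":[((226,280),.01),((304,290),.01)],
"screws":[((160,192),.012),((371,192),.012),((167,398),.012),((363,398),.012)],
"base corners":[((144,420),.01),((384,420),.01),((133,155),.01),((400,155),.01)],
"guard edge":[((113,143),.066),((421,143),.066)]}
for k,v in P.items(): print(k,[R(*q) for q in v])
E
```

```text
jaw top [(np.float64(-15.8), np.float64(24.7)), (np.float64(18.5), np.float64(23.6))]
jaw low [(np.float64(-17.1), np.float64(23.3)), (np.float64(20.4), np.float64(22.4))]
anvil in [(np.float64(-14.8), np.float64(-21.5)), (np.float64(18.5), np.float64(-21.9))]
anvil out [(np.float64(-14.6), np.float64(-37.1))]
floor l/r [(np.float64(-15.7), np.float64(3.8)), (np.float64(18.7), np.float64(-0.6))]
screws [(np.float64(-43.3), np.float64(39.9)), (np.float64(46.5), np.float64(39.7)), (np.float64(-43.2), np.float64(-48.0)), (np.float64(46.2), np.float64(-48.1))]
base corners [(np.float64(-54.4), np.float64(-58.5)), (np.float64(56.5), np.float64(-58.6)), (np.float64(-54.4), np.float64(54.7)), (np.float64(58.4), np.float64(54.4))]
guard edge [(np.float64(-53.8), np.float64(52.7)), (np.float64(57.0), np.float64(52.5))]
```

Emit:
{"op": "arm_command", "data": {"commands": [{"translation":[0.5,0.03,0],"dr":[0,0,0],"jaw":1},{"translation":[0.75,0.04,0],"dr":[0,0,0],"jaw":1},{"translation":[0.75,0.04,0.3],"dr":[0,0,0],"jaw":1},{"translation":[0.5,0.03,0.8],"dr":[0,0,0],"jaw":1},{"translation":[0.25,0,1],"dr":[0,0,0],"jaw":1},{"translation":[0,0,1],"dr":[0,0,0],"jaw":1},{"translation":[0,0,1],"dr":[0,0,0],"jaw":1},{"translation":[0,0,1],"dr":[0,0,0],"jaw":1},{"translation":[0,0,0.5],"dr":[0,0,0],"jaw":1},{"translation":[0,0,0],"dr":[0,0,0],"jaw":1},{"translation":[0,0,0],"dr":[0,0,0],"jaw":1},{"translation":[0,0,0],"dr":[0,0,0],"jaw":1}]}}

```text
time_s: 8.97
position: [0.4786, 0.0614, 0.0791]
tcp_rot: [[-0.243, 0.97, 0.002], [0.97, 0.243, -0.0], [-0.001, 0.002, -1.0]]
force: [0.4, -0.5, -4.2]
opening: 0.27
```

```bash
python3 - <<'E'
from h import *
s=read_state();print(s["time_s"],s["opening"]*87,s["position"],s["force"])
print(s["tcp_rot"].round(4), np.degrees(np.arctan2(s["tcp_rot"][1,1],s["tcp_rot"][0,1])))
p,d=capture("wrist");cv2.imwrite("pics/w5.png",p[:,:,::-1]);np.save("pics/w5_T.npy",wpose(s))
crop("pics/w5.png","pics/c8.png",170,80,340,280,3)
p,d=capture("scene");cv2.imwrite("pics/s5.png",p[:,:,::-1]);crop("pics/s5.png","pics/c9.png",180,120,300,230,5)
E
```

```text
8.9667 23.52440414593618 [0.47864043 0.06141273 0.07909035] [ 0.38797752 -0.53699895 -4.18377629]
[[-2.434e-01  9.699e-01  1.800e-03]
 [ 9.699e-01  2.434e-01 -1.000e-04]
 [-5.000e-04  1.700e-03 -1.000e+00]] 14.087548526037416
```

View pics/c8.png

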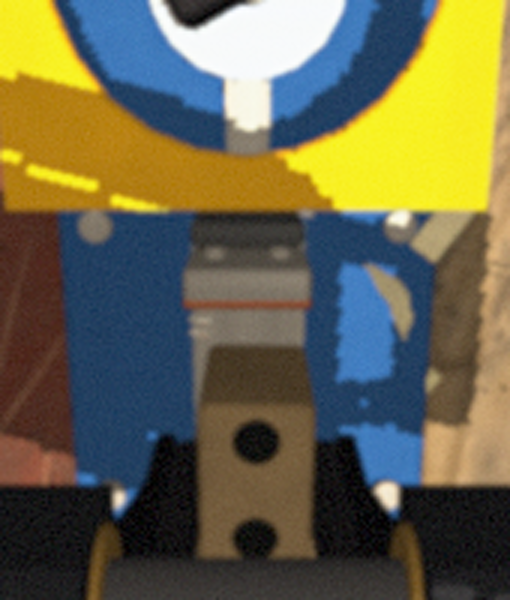

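View pics/c9.png

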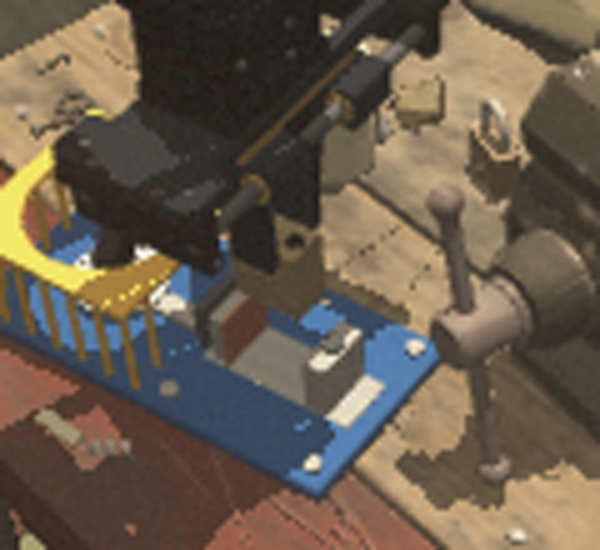

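```bash
python3 - <<'E'
from h import *
T=np.load("pics/w5_T.npy");s=read_state()
c=lambda X,Y:(170+X/3-.33,80+Y/3-.33)
p0=s["position"][:2];a=np.radians(14.1);ex=np.array([np.cos(a),np.sin(a)]);ey=np.array([-ex[1],ex[0]])
def R(p,z):
    w=ray("wrist",c(*p),z,T)[:2]-p0;return (w@ex*1e3).round(1),(w@ey*1e3).round(1)
print("jaw",[R(q,.044) for q in[(185,302),(311,303)]],[R(q,.012) for q in[(192,308),(305,308)]])
print("screw",[R(q,.012) for q in[(95,227),(399,227)]],"guard",[R(q,.066) for q in[(5,210),(489,210)]])
print("body top",[R(q,.103) for q in[(199,402),(316,402)]],"bot",[R(q,.061) for q in[(212,347),(304,347)]], "holes",[R(q,.103) for q in[(256,441),(256,540)]])
E
```

```text
jaw [(np.float64(-18.9), np.float64(25.6)), (np.float64(14.2), np.float64(25.3))] [(np.float64(-19.5), np.float64(15.3)), (np.float64(14.6), np.float64(15.2))]
screw [(np.float64(-47.4), np.float64(39.9)), (np.float64(41.8), np.float64(39.8))] guard [(np.float64(-57.5), np.float64(53.1)), (np.float64(52.8), np.float64(53.0))]
body top [(np.float64(-11.7), np.float64(20.8)), (np.float64(11.4), np.float64(20.7))] bot [(np.float64(-11.2), np.float64(18.6)), (np.float64(11.4), np.float64(18.6))] holes [(np.float64(-0.5), np.float64(12.4)), (np.float64(-0.5), np.float64(-10.1))]
```

Emit:
{"op": "arm_command", "data": {"commands": [{"translation":[0.03,-0.1,0],"dr":[0,0,0],"jaw":1},{"translation":[0,0,0.3],"dr":[0,0,0],"jaw":1},{"translation":[0,0,0.4],"dr":[0,0,0],"jaw":1},{"translation":[0,0,0.4],"dr":[0,0,0],"jaw":1},{"translation":[0,0,0.3],"dr":[0,0,0],"jaw":1},{"translation":[0,0,0.2],"dr":[0,0,0],"jaw":1},{"translation":[0,0,0],"dr":[0,0,0],"jaw":1},{"translation":[0,0,0],"dr":[0,0,0],"jaw":1}]}}

```text
time_s: 9.73
position: [0.4751, 0.0617, 0.038]
tcp_rot: [[-0.244, 0.97, -0.001], [0.97, 0.244, 0.0], [0.0, -0.0, -1.0]]
force: [1.7, 0.5, -3.9]
opening: 0.268
```

```bash
python3 - <<'E'
from h import *
s=read_state();print(s["time_s"],s["opening"]*87,s["position"],s["force"],s["moment"])
p,d=capture("wrist");cv2.imwrite("pics/w6.png",p[:,:,::-1]);np.save("pics/w6_T.npy",wpose(s))
crop("pics/w6.png","pics/c10.png",170,80,340,280,3)
p,d=capture("scene");cv2.imwrite("pics/s6.png",p[:,:,::-1]);crop("pics/s6.png","pics/c11.png",180,120,300,230,5)
E
```

```text
9.7333 23.284845764079897 [0.47512584 0.06172585 0.03803031] [ 1.65624264  0.54882905 -3.9018393 ] [-0.1119092   0.0207029  -0.03542527]
```

View pics/c10.png

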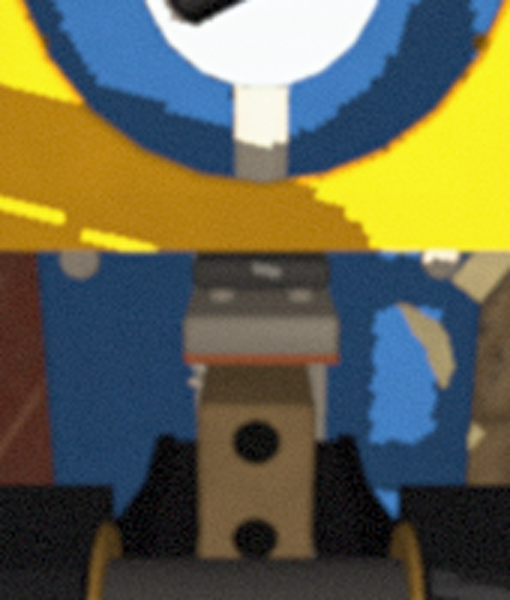

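View pics/c11.png

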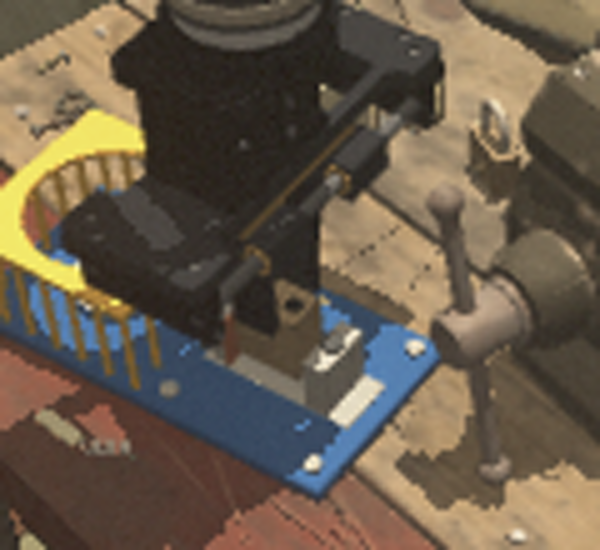

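```bash
python3 - <<'E'
from h import *
M=camera_model("wrist")["mount"]
c=lambda X,Y:(170+X/3-.33,80+Y/3-.33)
for q,z in[((184,357),-.006),((338,359),-.006),((199,402),-.0238),((316,402),-.0238),((207,362),.0),((308,364),0)]: print(q,(ray("wrist",c(*q),z,M)*1e3).round(1))
E
```

```text
(184, 357) [ 24.1 -15.7  -6. ]
(338, 359) [23.6 17.6 -6. ]
(199, 402) [ 20.7 -11.4 -23.8]
(316, 402) [ 20.6  11.7 -23.8]
(207, 362) [ 20.9 -11.1   0. ]
(308, 364) [20.4 11.5  0. ]
```

Emit:
{"op": "arm_command", "data": {"commands": [{"translation":[0,0.02,0.15],"dr":[0,0,0],"jaw":1},{"translation":[0,0,0.15],"dr":[0,0,0],"jaw":1},{"translation":[0,0,0.08],"dr":[0,0,0],"jaw":1},{"translation":[0,0,0],"dr":[0,0,0],"jaw":1},{"translation":[0,0,0],"dr":[0,0,0],"jaw":1},{"translation":[0,0,0],"dr":[0,0,0],"jaw":1}]}}

```text
time_s: 10.33
position: [0.4756, 0.0619, 0.0287]
tcp_rot: [[-0.244, 0.97, -0.0], [0.97, 0.244, 0.0], [0.0, -0.0, -1.0]]
force: [-0.6, 0.2, -3.3]
opening: 0.267
```

Emit:
{"op": "arm_command", "data": {"commands": [{"translation":[0,0,0.02],"dr":[0,0,0],"jaw":1},{"translation":[0,0,0.01],"dr":[0,0,0],"jaw":1},{"translation":[0,0,0],"dr":[0,0,0],"jaw":1}]}}

```text
time_s: 10.58
position: [0.4758, 0.0618, 0.0283]
tcp_rot: [[-0.244, 0.97, 0.0], [0.97, 0.244, -0.0], [-0.0, 0.0, -1.0]]
force: [-0.1, -0.2, -0.6]
opening: 0.272
```

Touching the floor now. I release it and let the fingers open about 55%.

Emit:
{"op": "arm_command", "data": {"commands": [{"translation":[0,0,0],"dr":[0,0,0],"jaw":0.65},{"translation":[0,0,0],"dr":[0,0,0],"jaw":0.6},{"translation":[0,0,0],"dr":[0,0,0],"jaw":0.5},{"translation":[0,0,0],"dr":[0,0,0],"jaw":0.45},{"translation":[0,0,0],"dr":[0,0,0],"jaw":0.45},{"translation":[0,0,0],"dr":[0,0,0],"jaw":0.45},{"translation":[0,0,0],"dr":[0,0,0],"jaw":0.45}]}}

```text
time_s: 11.17
position: [0.4757, 0.0618, 0.028]
tcp_rot: [[-0.244, 0.97, 0.0], [0.97, 0.244, 0.0], [0.0, 0.0, -1.0]]
force: [0.5, 0.4, 0.1]
opening: 0.542
```

Emit:
{"op": "arm_command", "data": {"commands": [{"translation":[0,0,-0.3],"dr":[0,0,0],"jaw":0.45},{"translation":[0,0,-0.6],"dr":[0,0,0],"jaw":0.45},{"translation":[0,0,-1],"dr":[0,0,0],"jaw":0.45},{"translation":[0,0,-1],"dr":[0,0,0],"jaw":0.45},{"translation":[0,0,-1],"dr":[0,0,0],"jaw":0.45},{"translation":[0.3,0,-1],"dr":[0,0,0],"jaw":0.45},{"translation":[0,0,-0.5],"dr":[0,0,0],"jaw":0.45},{"translation":[0,0,0],"dr":[0,0,0],"jaw":0.45},{"translation":[0,0,0],"dr":[0,0,0],"jaw":0.45}]}}

```text
time_s: 11.92
position: [0.4742, 0.0691, 0.1638]
tcp_rot: [[-0.244, 0.97, 0.002], [0.97, 0.244, -0.0], [-0.001, 0.002, -1.0]]
force: [-0.5, -0.5, -0.2]
opening: 0.553
```

```bash
python3 - <<'E'
from h import *
s=read_state();print(s["time_s"],s["opening"]*87,s["position"],s["force"],s["joint_positions"])
p,d=capture("wrist");cv2.imwrite("pics/w7.png",p[:,:,::-1]);np.save("pics/w7_T.npy",wpose(s))
crop("pics/w7.png","pics/c12.png",160,60,360,260,3)
E
```

```text
11.9167 48.09489815468494 [0.47416144 0.06914013 0.16381964] [-0.54752752 -0.5134541  -0.17741799] [-5.09492133e+00  2.25227794e+01  1.05166974e+02 -5.52542231e-03
  5.21849314e+01 -1.92322775e+01]
```

View pics/c12.png

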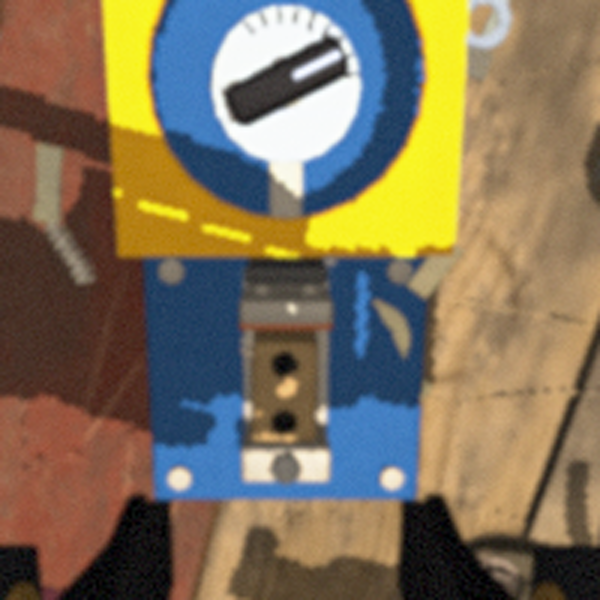

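```bash
python3 - <<'E'
from h import *
T=np.load("pics/w7_T.npy");s=read_state()
c=lambda X,Y:(160+X/3-.33,60+Y/3-.33)
R=lambda q,z:ray("wrist",c(*q),z,T)[:2]
A=[R(q,.054) for q in[(223,93),(238,124),(348,71),(333,38)]]
m=np.mean(A,0);print(np.round(A,4),m)
for i,j in((0,3),(1,2),(1,0),(2,3)):
    v=A[j]-A[i];print(np.degrees(np.arctan2(v[1],v[0])),np.linalg.norm(v))
im=cv2.imread("pics/w7.png");h=cv2.cvtColor(im,cv2.COLOR_BGR2HSV)
y=cv2.inRange(h,(18,190,120),(34,255,255));y[160:]=0
cs,_=cv2.findContours(255-y,cv2.RETR_LIST,cv2.CHAIN_APPROX_NONE)
for k in cs:
    if 1500<cv2.contourArea(k)<30000:
        w=np.array([ray("wrist",p[0],.066,T)[:2] for p in k],np.float32);print("hole",cv2.fitEllipse(w),cv2.boundingRect(k))
# bar by dark mask
g=cv2.cvtColor(im,cv2.COLOR_BGR2GRAY);b=((g<75)).astype(np.uint8)*255
n,l,st,ce=cv2.connectedComponentsWithStats(b)
for i in range(1,n):
    if 200<st[i,4]<2500 and st[i,1]<130:
        pts=np.argwhere(l==i)[:,::-1].astype(float);w=np.array([ray("wrist",p,.054,T)[:2] for p in pts],np.float32)
        print("bar",st[i],cv2.minAreaRect(w))
E
```

```text
[[0.4315 0.1567]
 [0.4383 0.1486]
 [0.4688 0.1729]
 [0.4616 0.1811]] [0.45002195 0.16483438]
39.09426251564555 0.038798103057335775
38.5660794714607 0.03895378289648454
130.31064959224022 0.010583184701032242
131.07678550047237 0.01094644372154684
hole ((0.4502117335796356, 0.16522666811943054), (0.08432230353355408, 0.08481579273939133), 154.6875457763672) (209, 34, 94, 100)
hole ((0.44932425022125244, 0.1659277230501175), (0.1290675699710846, 0.13031548261642456), 5.250770092010498) (191, 16, 128, 131)
bar [141   0  28  24 267] ((0.3481244742870331, 0.20439204573631287), (0.02466399036347866, 0.017960842698812485), 14.164231300354004)
bar [ 216   36   84   95 1376] ((0.45800986886024475, 0.17560817301273346), (0.06095203757286072, 0.0855083167552948), 48.43701171875)
bar [236  73  39  28 403] ((0.4501248598098755, 0.16489720344543457), (0.03851846978068352, 0.011878276243805885), 39.08005905151367)Traceback (most recent call last):
  File "<stdin>", line 20, in <module>
  File "h.py", line 4, in ray
    m=camera_model(n);T=m["pose"] if pose is None else pose
ValueError: time passes only in moves, steps and waits
```

```bash
python3 - <<'E'
from h import *
for n,uv,z in [("side",(183,292),.12),("side",(183,312),0.005),("scene",(222,104),.143),("scene",(222,135),.005),("side",(195,243),.074),("scene",(246,130),.074)]:
    print(n,uv,ray(n,uv,z).round(3))
E
```

```text
side (183, 292) [0.572 0.335 0.12 ]
side (183, 312) [0.595 0.302 0.005]
scene (222, 104) [0.576 0.227 0.143]
scene (222, 135) [0.591 0.269 0.005]
side (195, 243) [0.603 0.175 0.074]
scene (246, 130) [0.605 0.171 0.074]
```

Emit:
{"op": "arm_command", "data": {"commands": [{"translation":[0.5,0,0],"dr":[0,0,0],"jaw":0.61},{"translation":[1,0,0],"dr":[0,0,0],"jaw":0.61},{"translation":[1,0,0],"dr":[0,0,0],"jaw":0.61},{"translation":[1,0,0],"dr":[0,0,0],"jaw":0.61},{"translation":[0.45,0,0],"dr":[0,0,0.85],"jaw":0.61},{"translation":[0,0,0],"dr":[0,0,1],"jaw":0.61},{"translation":[0,0,0],"dr":[0,0,1],"jaw":0.61},{"translation":[0,0,0],"dr":[0,0,1],"jaw":0.61},{"translation":[0,0,0],"dr":[0,0,1],"jaw":0.61},{"translation":[0,0,0],"dr":[0,0,1],"jaw":0.61},{"translation":[0,0,0],"dr":[0,0,1],"jaw":0.61},{"translation":[0,0,0],"dr":[0,0,1],"jaw":0.61}]}}

```text
time_s: 12.97
position: [0.4486, 0.1645, 0.1613]
tcp_rot: [[0.549, 0.836, -0.004], [0.836, -0.549, -0.001], [-0.003, -0.003, -1.0]]
force: [0.5, 0.1, 0.7]
opening: 0.393
```

Emit:
{"op": "arm_command", "data": {"commands": [{"translation":[0,0,0],"dr":[0,0,1],"jaw":0.61},{"translation":[0,0,0],"dr":[0,0,1],"jaw":0.61},{"translation":[0,0,0],"dr":[0,0,1],"jaw":0.61},{"translation":[0,0,0],"dr":[0,0,0],"jaw":0.61},{"translation":[0,0,0],"dr":[0,0,0],"jaw":0.61},{"translation":[0,0,0],"dr":[0,0,0],"jaw":0.61}]}}

```text
time_s: 13.47
position: [0.4492, 0.1647, 0.1621]
tcp_rot: [[0.776, 0.631, -0.002], [0.631, -0.776, -0.0], [-0.002, -0.001, -1.0]]
force: [-0.0, -0.2, -0.1]
opening: 0.393
```

```bash
python3 - <<'E'
from h import *
s=read_state();print(s["time_s"],s["opening"]*87,s["position"],s["force"],s["joint_positions"],np.degrees(np.arctan2(s["tcp_rot"][1,1],s["tcp_rot"][0,1])))
T=wpose(s)
p,d=capture("wrist");cv2.imwrite("pics/w8.png",p[:,:,::-1]);np.save("pics/w8_T.npy",T)
crop("pics/w8.png","pics/c13.png",160,100,360,280,3)
E
```

```text
13.4667 34.187250322103864 [0.44919417 0.16470141 0.16214284] [-0.04237339 -0.20065891 -0.12022707] [ 6.72199493e+00  2.27184292e+01  1.05187615e+02 -2.20638573e-03
  5.22110557e+01  5.75781807e+01] -50.85488541598392
```

View pics/c13.png

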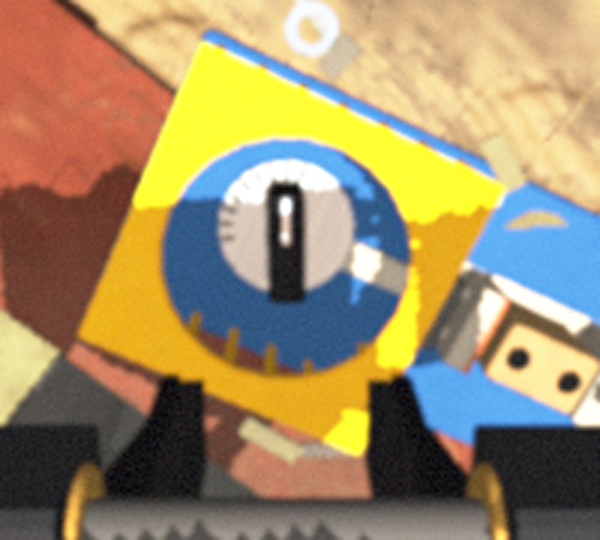

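```bash
python3 - <<'E'
from h import *
M=camera_model("wrist")["mount"]
c=lambda X,Y:(160+X/3-.33,100+Y/3-.33)
for q,z in[((286,183),.054),((286,300),.054),((286,256),.066),((162,256),.066),((411,256),.066),((286,138),.066),((286,375),.066)]: print(q,(ray("wrist",c(*q),.1621-z,M)*1e3).round(1))
E
```

```text
(286, 183) [ 27.1   0.  108.1]
(286, 300) [-15.4   0.  108.1]
(286, 256) [ 4.4  0.  96.1]
(162, 256) [  4.4 -42.   96.1]
(411, 256) [ 4.4 42.4 96.1]
(286, 138) [44.2  0.  96.1]
(286, 375) [-39.3  -0.   96.1]
```

Emit:
{"op": "arm_command", "data": {"commands": [{"translation":[0.05,0,0.4],"dr":[0,0,0],"jaw":0.61},{"translation":[0,0,0.8],"dr":[0,0,0],"jaw":0.61},{"translation":[0,0,0.8],"dr":[0,0,0],"jaw":0.61},{"translation":[0,0,0.8],"dr":[0,0,0],"jaw":0.61},{"translation":[0,0,0.4],"dr":[0,0,0],"jaw":0.61},{"translation":[0,0,0.4],"dr":[0,0,0],"jaw":0.61},{"translation":[0,0,0.4],"dr":[0,0,0],"jaw":0.61},{"translation":[0,0,0.4],"dr":[0,0,0],"jaw":0.61},{"translation":[0,0,0],"dr":[0,0,0],"jaw":0.61},{"translation":[0,0,0],"dr":[0,0,0],"jaw":0.61}]}}

```text
time_s: 14.35
position: [0.4504, 0.1656, 0.0526]
tcp_rot: [[0.776, 0.63, -0.001], [0.63, -0.776, -0.0], [-0.001, -0.001, -1.0]]
force: [0.0, 0.2, 0.1]
opening: 0.391
```

```bash
python3 - <<'E'
from h import *
s=read_state();print(s["time_s"],s["opening"]*87,s["position"],s["force"],s["moment"],np.degrees(np.arctan2(s["tcp_rot"][1,1],s["tcp_rot"][0,1])))
p,d=capture("scene");cv2.imwrite("pics/s9.png",p[:,:,::-1]);crop("pics/s9.png","pics/c14.png",160,100,280,220,5)
p,d=capture("wrist");cv2.imwrite("pics/w9.png",p[:,:,::-1])
crop("pics/w9.png","pics/c15.png",130,80,380,290,2.4)
E
```

```text
14.35 33.98593818510359 [0.45036258 0.16559281 0.05258756] [0.00291066 0.1557564  0.10901967] [-0.14794716  0.10479219 -0.00141326] -50.933278228756734
```

View pics/c14.png

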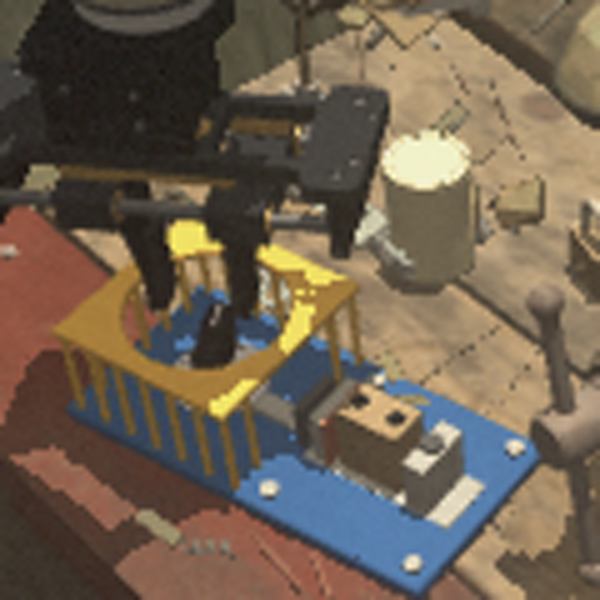

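View pics/c15.png

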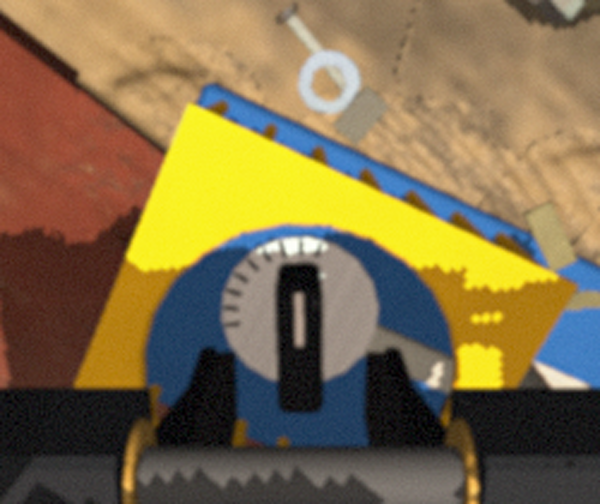

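Emit:
{"op": "arm_command", "data": {"commands": [{"translation":[0,0,0.4],"dr":[0,0,0],"jaw":0.61},{"translation":[0,0,0.4],"dr":[0,0,0],"jaw":0.61},{"translation":[0,0,0],"dr":[0,0,0],"jaw":0.7},{"translation":[0,0,0],"dr":[0,0,0],"jaw":0.8},{"translation":[0,0,0],"dr":[0,0,0],"jaw":0.9},{"translation":[0,0,0],"dr":[0,0,0],"jaw":1},{"translation":[0,0,0],"dr":[0,0,0],"jaw":1},{"translation":[0,0,0],"dr":[0,0,0],"jaw":1},{"translation":[0,0,0],"dr":[0,0,0],"jaw":1},{"translation":[0,0,0],"dr":[0,0,0],"jaw":1}]}}

```text
time_s: 15.28
position: [0.4508, 0.1657, 0.0332]
tcp_rot: [[0.777, 0.63, 0.0], [0.63, -0.777, 0.0], [0.0, 0.0, -1.0]]
force: [1.0, 0.1, 0.0]
opening: 0.01
```

```bash
cat > st.py <<'E'
from h import *
s=read_state();print(s["time_s"],"op",round(s["opening"]*87,1),s["position"].round(4),"F",s["force"].round(2),"M",s["moment"].round(3),"tau6",s["tau"][5].round(3),"tau1",s["tau"][0].round(2),"yaw",np.degrees(np.arctan2(s["tcp_rot"][1,1],s["tcp_rot"][0,1])).round(2),"j6",s["joint_positions"][5].round(2))
E
python3 st.py
```

```text
15.2833 op 0.8 [0.4508 0.1657 0.0332] F [0.97 0.14 0.04] M [-0.112  0.108  0.023] tau6 -0.0 tau1 0.0 yaw -50.97 j6 57.79
```

```bash
python3 - <<'E'
from h import *
p,d=capture("wrist");cv2.imwrite("pics/w10.png",p[:,:,::-1])
crop("pics/w10.png","pics/c16.png",130,80,380,290,2.4)
p,d=capture("scene");cv2.imwrite("pics/s10.png",p[:,:,::-1]);crop("pics/s10.png","pics/c17.png",160,100,280,220,5)
E
python3 st.py
```

```text
15.3833 op 0.6 [0.4508 0.1657 0.0331] F [ 0.32  0.11 -0.09] M [-0.11   0.135 -0.007] tau6 -0.0 tau1 0.0 yaw -50.98 j6 57.79
```

View pics/c16.png

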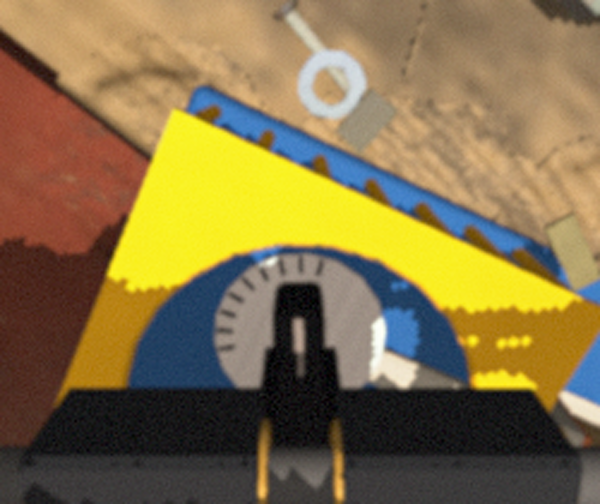

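View pics/c17.png

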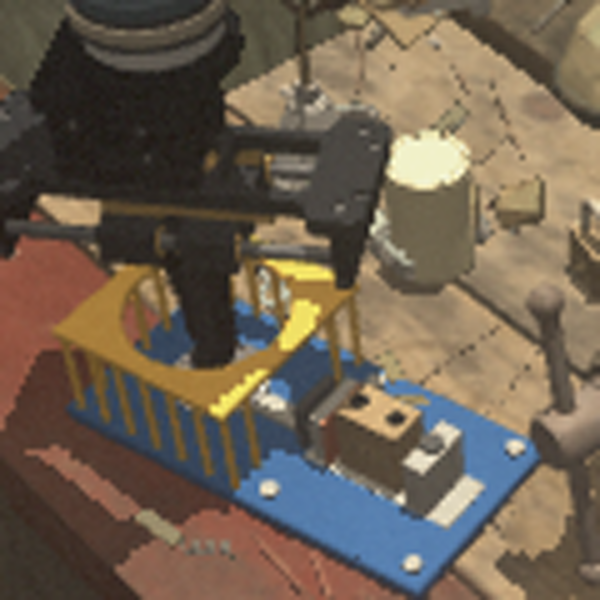

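```bash
python3 - <<'E'
from h import *
s=read_state()
p,d=capture("wrist")
crop2=p[180:250,225:290,::-1];cv2.imwrite("pics/c18.png",cv2.resize(crop2,None,fx=8,fy=8,interpolation=cv2.INTER_NEAREST))
m=camera_model("wrist");K=np.linalg.inv(m["intrinsics"]);M=m["mount"]
for v in range(190,246,5):
    r=[]
    for u in range(240,272,4):
        q=M[:3,:3]@(K@np.array([u,v,1.])*d[v,u])+M[:3,3];r.append("%d,%d,%d"%tuple((q*1e3).round()) if d[v,u]>0 else "-")
    print(v,r)
E
```

```text
190 ['22,-11,19', '23,-8,17', '23,-5,17', '23,-2,17', '23,1,17', '23,4,17', '23,7,17', '22,10,19']
195 ['19,-11,17', '19,-8,18', '19,-5,18', '19,-2,18', '19,1,17', '19,4,17', '19,7,18', '19,9,17']
200 ['15,-11,17', '15,-8,18', '20,-5,2', '21,-2,0', '21,1,1', '21,3,1', '15,7,18', '15,10,19']
205 ['11,-11,17', '19,-7,-5', '21,-5,-10', '21,-2,-9', '21,1,-9', '20,3,-8', '17,6,0', '11,10,19']
210 ['7,-11,17', '19,-7,-13', '20,-4,-15', '20,-2,-16', '20,1,-16', '19,3,-15', '19,6,-13', '7,10,17']
215 ['3,-11,17', '16,-7,-14', '17,-4,-16', '16,-2,-16', '16,1,-16', '17,3,-16', '15,6,-13', '3,10,17']
220 ['-1,-11,17', '13,-7,-16', '13,-4,-16', '13,-2,-17', '13,1,-16', '13,3,-16', '12,6,-14', '-1,10,17']
225 ['11,-9,-20', '11,-7,-20', '10,-4,-16', '10,-2,-16', '10,1,-16', '10,3,-16', '11,6,-19', '11,8,-19']
230 ['12,-9,-27', '11,-7,-26', '10,-4,-24', '9,-2,-23', '10,1,-24', '10,3,-24', '11,5,-27', '11,8,-26']
235 ['11,-9,-34', '11,-6,-34', '10,-4,-30', '10,-2,-31', '9,1,-29', '9,3,-30', '11,5,-33', '11,7,-34']
240 ['11,-8,-40', '11,-6,-40', '10,-4,-37', '9,-2,-36', '9,0,-36', '10,3,-37', '11,5,-40', '11,7,-40']
245 ['36,-5,-93', '10,-6,-43', '10,-4,-43', '10,-2,-43', '10,0,-42', '9,3,-42', '10,5,-44', '11,7,-45']
```

View pics/c18.png

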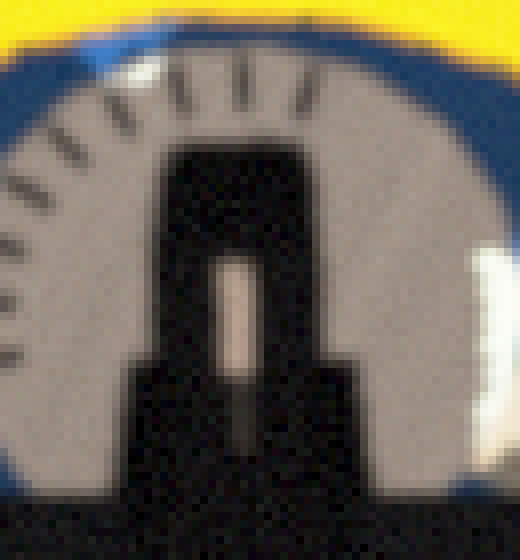

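```bash
python3 - <<'E'
from h import *
m=camera_model("scene");Ti=np.linalg.inv(m["pose"])
def pr(w):
    c=Ti@np.r_[w,1];q=m["intrinsics"]@c[:3];q=q[:2]/q[2];return ((q-[160,100])*5).round()
ty=np.array([.63,-.777]);t=np.array([.4504,.1656]);tx=np.array([.776,.63])
for z in(.0446,.055,.068):
    print(z,[ [pr(np.r_[t+ty*a+tx*b,z]).tolist() for b in(-.0095,.0095)] for a in(-.026,-.017,.017,.026)])
E
```

```text
0.0446 [[[157.0, 341.0], [167.0, 315.0]], [[175.0, 342.0], [184.0, 316.0]], [[239.0, 348.0], [248.0, 323.0]], [[257.0, 350.0], [265.0, 324.0]]]
0.055 [[[154.0, 326.0], [164.0, 300.0]], [[171.0, 328.0], [181.0, 302.0]], [[237.0, 334.0], [246.0, 308.0]], [[254.0, 336.0], [263.0, 310.0]]]
0.068 [[[150.0, 307.0], [160.0, 282.0]], [[167.0, 309.0], [177.0, 283.0]], [[233.0, 315.0], [243.0, 289.0]], [[251.0, 317.0], [260.0, 291.0]]]
```

Emit:
{"op": "arm_command", "data": {"commands": [{"translation":[0,0,0],"dr":[0,0,0],"jaw":0.65},{"translation":[0,0,0],"dr":[0,0,0],"jaw":0.65},{"translation":[0,0,0],"dr":[0,0,0],"jaw":0.65},{"translation":[0,0,0],"dr":[0,0,0],"jaw":0.65},{"translation":[0,0,0.2],"dr":[0,0,0],"jaw":0.65},{"translation":[0,0,0.08],"dr":[0,0,0],"jaw":0.65},{"translation":[0,0,0],"dr":[0,0,0],"jaw":0.65}]}}

```text
time_s: 16.02
position: [0.4503, 0.1656, 0.0254]
tcp_rot: [[0.777, 0.63, -0.001], [0.63, -0.777, -0.0], [-0.001, -0.001, -1.0]]
force: [0.6, 0.2, 0.1]
opening: 0.337
```

```bash
python3 st.py; python3 - <<'E'
from h import *
p,d=capture("wrist");cv2.imwrite("pics/w11.png",p[:,:,::-1]);crop("pics/w11.png","pics/c19.png",180,150,330,260,4)
m=camera_model("wrist");K=np.linalg.inv(m["intrinsics"]);M=m["mount"]
for v in range(200,246,4):
    r=[]
    for u in (212,216,220,224,228,232,236,240,244,252):
        q=M[:3,:3]@(K@np.array([u,v,1.])*d[v,u])+M[:3,3];r.append("%d,%d,%d"%tuple((q*1e3).round()) if d[v,u]>0 else "-")
    print(v,r)
p,d=capture("side");cv2.imwrite("pics/d11.png",p[:,:,::-1]);crop("pics/d11.png","pics/c20.png",200,180,340,310,4)
E
```

```text
16.0167 op 29.3 [0.4503 0.1656 0.0254] F [0.58 0.18 0.07] M [-0.113  0.127  0.02 ] tau6 0.0 tau1 -0.03 yaw -50.97 j6 57.79
200 ['16,-32,16', '16,-29,16', '16,-26,16', '15,-23,16', '18,-19,10', '18,-16,9', '17,-14,10', '18,-11,10', '-', '21,-2,0']
204 ['12,-32,16', '12,-29,17', '12,-26,16', '15,-22,9', '14,-19,11', '15,-16,10', '15,-14,10', '15,-11,10', '19,-7,-1', '21,-2,-7']
208 ['9,-32,16', '9,-29,16', '9,-26,17', '12,-22,9', '11,-19,11', '12,-16,9', '11,-14,11', '12,-11,9', '19,-7,-11', '21,-2,-15']
212 ['6,-32,16', '6,-29,15', '8,-25,10', '9,-22,10', '9,-19,10', '8,-17,11', '9,-14,9', '9,-11,10', '20,-7,-21', '21,-2,-21']
216 ['3,-32,16', '3,-29,17', '5,-25,10', '5,-22,10', '5,-20,10', '6,-17,9', '5,-14,10', '5,-11,11', '18,-7,-23', '19,-2,-24']
220 ['-1,-32,17', '-', '3,-25,9', '3,-22,8', '2,-20,10', '3,-17,9', '3,-14,9', '2,-11,11', '17,-7,-24', '17,-2,-25']
224 ['-4,-33,17', '-4,-29,16', '11,-22,-18', '-1,-23,10', '-1,-20,9', '0,-17,9', '0,-14,9', '-1,-11,9', '13,-7,-23', '14,-2,-23']
228 ['-7,-33,17', '11,-24,-24', '11,-21,-24', '9,-19,-19', '9,-17,-19', '-4,-17,9', '-3,-14,9', '-4,-11,10', '11,-7,-23', '11,-2,-23']
232 ['-10,-33,16', '11,-23,-29', '11,-21,-29', '9,-19,-25', '9,-16,-26', '-8,-17,10', '-8,-14,10', '-7,-11,9', '7,-7,-21', '8,-2,-23']
236 ['-13,-33,15', '11,-22,-35', '11,-20,-35', '9,-18,-31', '9,-16,-31', '-10,-17,10', '-10,-14,9', '-11,-11,10', '5,-7,-22', '6,-2,-23']
240 ['11,-24,-39', '12,-21,-41', '9,-20,-36', '10,-17,-37', '9,-15,-35', '-13,-17,9', '-14,-14,10', '-14,-11,9', '3,-7,-23', '3,-2,-23']
244 ['11,-23,-44', '12,-21,-46', '9,-19,-41', '9,-17,-40', '8,-15,-38', '-17,-17,9', '-17,-14,10', '-17,-11,10', '0,-7,-22', '0,-2,-24']
```

View pics/c19.png

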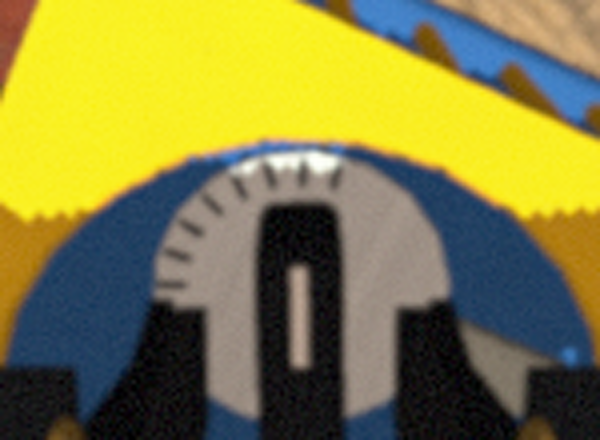

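View pics/c20.png

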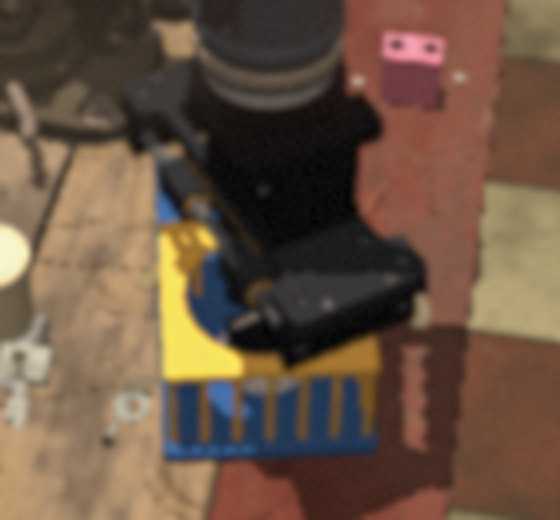

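```bash
python3 - <<'E'
from h import *
p,d=capture("wrist")
m=camera_model("wrist");K=np.linalg.inv(m["intrinsics"]);M=m["mount"]
v,u=np.mgrid[0:384,0:512]
P=(K@np.stack([u.ravel(),v.ravel(),np.ones(u.size)])*d.ravel());Q=(M[:3,:3]@P+M[:3,3:])*1e3
ok=(d.ravel()>0)
dark=(p.max(2).ravel()<60)&ok&(v.ravel()>224)
for lo,hi in((-130,-60),(-60,-25),(-25,-10),(10,25),(25,60),(60,130)):
    k=dark&(Q[1]>lo)&(Q[1]<hi)&(Q[2]<-5)&(abs(Q[0])<60)
    if k.any(): print(lo,hi,"z max/pcts",np.percentile(Q[2][k],[50,90,98,100]).round(),"x",np.percentile(Q[0][k],[2,98]).round(),k.sum())
for vv in(244,248,252,256,260,270,280,290):
    print(vv,[tuple(Q[:,vv*512+uu].round().astype(int)) for uu in(100,150,180,195,205,255)])
E
```

```text
-130 -60 z max/pcts [-100.  -91.  -89.  -87.] x [ 1. 37.] 4064
-60 -25 z max/pcts [-121. -104.  -95.  -47.] x [19. 38.] 13808
-25 -10 z max/pcts [-121.  -54.  -28.  -18.] x [-6. 38.] 6284
10 25 z max/pcts [-121.  -52.  -29.  -19.] x [-5. 38.] 5647
25 60 z max/pcts [-124. -103.  -96.  -50.] x [20. 38.] 10357
60 130 z max/pcts [-100.  -91.  -89.  -19.] x [-0. 37.] 4348
244 [(np.int64(-26), np.int64(-126), np.int64(27)), (np.int64(38), np.int64(-35), np.int64(-95)), (np.int64(38), np.int64(-25), np.int64(-95)), (np.int64(38), np.int64(-20), np.int64(-95)), (np.int64(-21), np.int64(-39), np.int64(17)), (np.int64(0), np.int64(0), np.int64(-24))]
248 [(np.int64(-29), np.int64(-127), np.int64(26)), (np.int64(38), np.int64(-34), np.int64(-98)), (np.int64(38), np.int64(-24), np.int64(-98)), (np.int64(37), np.int64(-20), np.int64(-96)), (np.int64(11), np.int64(-26), np.int64(-48)), (np.int64(-2), np.int64(0), np.int64(-24))]
252 [(np.int64(-34), np.int64(-128), np.int64(27)), (np.int64(38), np.int64(-33), np.int64(-100)), (np.int64(38), np.int64(-24), np.int64(-100)), (np.int64(35), np.int64(-
[... 832 characters left out ...]
4(33), np.int64(-19), np.int64(-103)), (np.int64(33), np.int64(-16), np.int64(-103)), (np.int64(33), np.int64(0), np.int64(-103))]
280 [(np.int64(35), np.int64(-44), np.int64(-112)), (np.int64(34), np.int64(-30), np.int64(-111)), (np.int64(35), np.int64(-21), np.int64(-111)), (np.int64(30), np.int64(-19), np.int64(-105)), (np.int64(31), np.int64(-15), np.int64(-105)), (np.int64(30), np.int64(0), np.int64(-105))]
290 [(np.int64(31), np.int64(-45), np.int64(-111)), (np.int64(32), np.int64(-30), np.int64(-111)), (np.int64(32), np.int64(-21), np.int64(-112)), (np.int64(27), np.int64(-19), np.int64(-105)), (np.int64(27), np.int64(-16), np.int64(-105)), (np.int64(26), np.int64(0), np.int64(-104))]
```

Emit:
{"op": "arm_command", "data": {"commands": [{"translation":[0,0,0.2],"dr":[0,0,0],"jaw":0.65},{"translation":[0,0,0.2],"dr":[0,0,0],"jaw":0.65},{"translation":[0,0,0],"dr":[0,0,0],"jaw":0.65}]}}

```text
time_s: 16.42
position: [0.4502, 0.1656, 0.0151]
tcp_rot: [[0.777, 0.63, -0.002], [0.63, -0.777, -0.0], [-0.001, -0.001, -1.0]]
force: [0.2, 0.1, -0.4]
opening: 0.35
```

```bash
python3 st.py; python3 - <<'E'
from h import *
p,d=capture("wrist");cv2.imwrite("pics/w12.png",p[:,:,::-1]);crop("pics/w12.png","pics/c21.png",180,150,330,260,4)
E
```

```text
16.4167 op 30.5 [0.4502 0.1656 0.0151] F [ 0.2   0.12 -0.43] M [-0.098  0.154  0.015] tau6 0.001 tau1 -0.05 yaw -50.97 j6 57.79
```

View pics/c21.png

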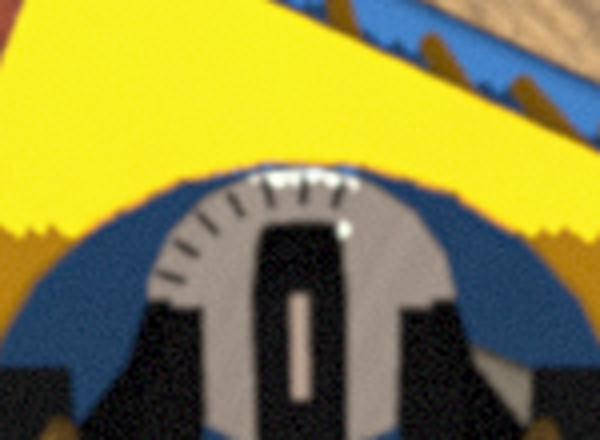

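Clear of everything. I go a little lower, then close on the bar.

Emit:
{"op": "arm_command", "data": {"commands": [{"translation":[0,0,0.16],"dr":[0,0,0],"jaw":0.65},{"translation":[0,0,0],"dr":[0,0,0],"jaw":0.75},{"translation":[0,0,0],"dr":[0,0,0],"jaw":0.85},{"translation":[0,0,0],"dr":[0,0,0],"jaw":1},{"translation":[0,0,0],"dr":[0,0,0],"jaw":1},{"translation":[0,0,0],"dr":[0,0,0],"jaw":1},{"translation":[0,0,0],"dr":[0,0,0],"jaw":1}]}}

```text
time_s: 17.05
position: [0.4506, 0.1658, 0.012]
tcp_rot: [[0.776, 0.63, -0.0], [0.63, -0.776, 0.0], [-0.0, -0.0, -1.0]]
force: [-0.5, 1.8, -0.6]
opening: 0.159
```

```bash
python3 st.py
```

```text
17.05 op 13.9 [0.4506 0.1658 0.012 ] F [-0.54  1.82 -0.6 ] M [0.197 0.19  0.23 ] tau6 0.235 tau1 -1.17 yaw -50.93 j6 57.77
```

Emit:
{"op": "arm_command", "data": {"commands": [{"translation":[0,0,0],"dr":[0,0,0.5],"jaw":1},{"translation":[0,0,0],"dr":[0,0,0.5],"jaw":1},{"translation":[0,0,0],"dr":[0,0,0.5],"jaw":1},{"translation":[0,0,0],"dr":[0,0,0],"jaw":1},{"translation":[0,0,0],"dr":[0,0,0],"jaw":1}]}}

```text
time_s: 17.47
position: [0.4507, 0.1658, 0.012]
tcp_rot: [[0.865, 0.501, -0.0], [0.501, -0.865, 0.0], [0.0, -0.0, -1.0]]
force: [-0.4, 1.7, -0.3]
opening: 0.161
```

```bash
python3 st.py
```

```text
17.4667 op 14.0 [0.4507 0.1658 0.012 ] F [-0.39  1.73 -0.29] M [0.221 0.224 0.051] tau6 0.115 tau1 -0.93 yaw -59.92 j6 66.73
```

Emit:
{"op": "arm_command", "data": {"commands": [{"translation":[0,0,0],"dr":[0,0,0.5],"jaw":1},{"translation":[0,0,0],"dr":[0,0,0.5],"jaw":1},{"translation":[0,0,0],"dr":[0,0,0.5],"jaw":1},{"translation":[0,0,0],"dr":[0,0,0],"jaw":1},{"translation":[0,0,0],"dr":[0,0,0],"jaw":1}]}}

```text
time_s: 17.88
position: [0.4507, 0.1657, 0.012]
tcp_rot: [[0.933, 0.36, -0.0], [0.36, -0.933, 0.0], [-0.0, -0.0, -1.0]]
force: [-0.7, 2.1, 0.1]
opening: 0.158
```

```bash
python3 st.py
```

```text
17.8833 op 13.7 [0.4507 0.1657 0.012 ] F [-0.74  2.08  0.13] M [0.202 0.24  0.152] tau6 0.169 tau1 -0.99 yaw -68.87 j6 75.68
```

Emit:
{"op": "arm_command", "data": {"commands": [{"translation":[0,0,0],"dr":[0,0,0.25],"jaw":1},{"translation":[0,0,0],"dr":[0,0,0.25],"jaw":1},{"translation":[0,0,0],"dr":[0,0,0.25],"jaw":1}]}}

```text
time_s: 18.13
position: [0.4507, 0.1657, 0.012]
tcp_rot: [[0.958, 0.286, -0.0], [0.286, -0.958, -0.0], [-0.0, 0.0, -1.0]]
force: [0.0, 1.4, -0.3]
opening: 0.158
```

```bash
python3 st.py
```

```text
18.1333 op 13.8 [0.4507 0.1657 0.012 ] F [ 0.03  1.41 -0.3 ] M [0.201 0.242 0.275] tau6 0.106 tau1 -1.22 yaw -73.4 j6 80.23
```

Emit:
{"op": "arm_command", "data": {"commands": [{"translation":[0,0,0],"dr":[0,0,0.25],"jaw":1},{"translation":[0,0,0],"dr":[0,0,0.25],"jaw":1}]}}

```text
time_s: 18.3
position: [0.4507, 0.1657, 0.012]
tcp_rot: [[0.972, 0.235, -0.0], [0.235, -0.972, -0.0], [-0.0, 0.0, -1.0]]
force: [0.2, 1.4, -0.6]
opening: 0.156
```

```bash
python3 st.py
```

```text
18.3 op 13.6 [0.4507 0.1657 0.012 ] F [ 0.21  1.44 -0.56] M [0.179 0.24  0.391] tau6 0.106 tau1 -1.16 yaw -76.4 j6 83.23
```

Emit:
{"op": "arm_command", "data": {"commands": [{"translation":[0,0,0],"dr":[0,0,0.25],"jaw":1},{"translation":[0,0,0],"dr":[0,0,0.25],"jaw":1}]}}

```text
time_s: 18.47
position: [0.4507, 0.1656, 0.012]
tcp_rot: [[0.983, 0.184, 0.0], [0.184, -0.983, -0.0], [-0.0, 0.0, -1.0]]
force: [-0.5, 0.9, 0.0]
opening: 0.159
```

```bash
python3 st.py
```

```text
18.4667 op 13.8 [0.4507 0.1656 0.012 ] F [-0.47  0.89  0.03] M [0.17  0.222 0.309] tau6 0.106 tau1 -1.1 yaw -79.4 j6 86.23
```

Emit:
{"op": "arm_command", "data": {"commands": [{"translation":[0,0,0],"dr":[0,0,0.25],"jaw":1},{"translation":[0,0,0],"dr":[0,0,0.25],"jaw":1}]}}

```text
time_s: 18.63
position: [0.4507, 0.1656, 0.012]
tcp_rot: [[0.991, 0.132, -0.0], [0.132, -0.991, -0.0], [-0.0, 0.0, -1.0]]
force: [-0.6, 2.1, 0.6]
opening: 0.159
```

```bash
python3 st.py;python3 - <<'E'
from h import *
p,d=capture("scene");cv2.imwrite("pics/s13.png",p[:,:,::-1]);crop("pics/s13.png","pics/c22.png",200,150,270,220,8)
p,d=capture("wrist");cv2.imwrite("pics/w13.png",p[:,:,::-1])
E
python3 st.py
```

```text
18.6333 op 13.8 [0.4507 0.1656 0.012 ] F [-0.56  2.05  0.56] M [0.186 0.239 0.329] tau6 0.106 tau1 -1.05 yaw -82.4 j6 89.23
18.7333 op 13.8 [0.4507 0.1656 0.012 ] F [-0.52  0.74 -0.16] M [0.199 0.188 0.228] tau6 0.356 tau1 -0.92 yaw -82.37 j6 89.19
```

View pics/c22.png

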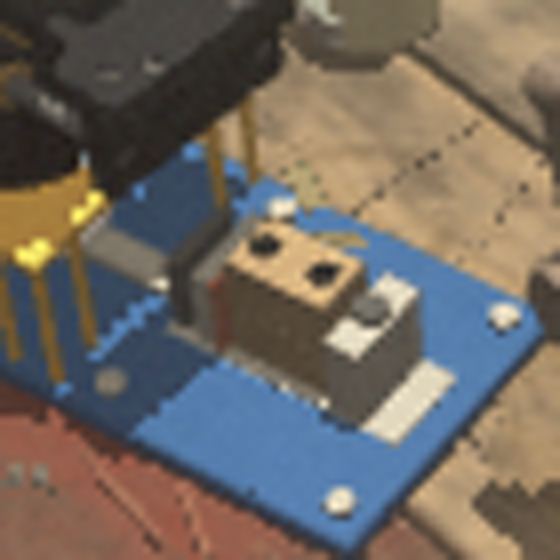

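View pics/w13.png

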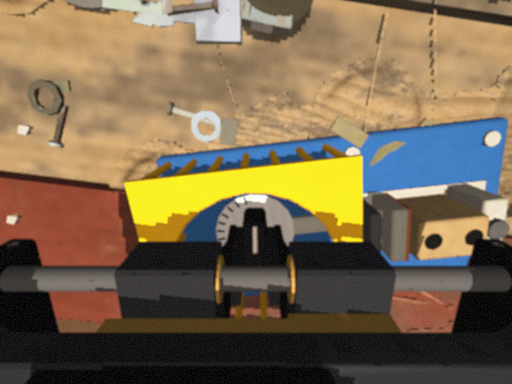

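Emit:
{"op": "arm_command", "data": {"commands": [{"translation":[0,0,0],"dr":[0,0,0.25],"jaw":1},{"translation":[0,0,0],"dr":[0,0,0.25],"jaw":1}]}}

```text
time_s: 18.9
position: [0.4507, 0.1656, 0.012]
tcp_rot: [[0.997, 0.08, -0.0], [0.08, -0.997, -0.0], [-0.0, 0.0, -1.0]]
force: [-0.1, 1.2, 0.6]
opening: 0.16
```

```bash
python3 st.py
```

```text
18.9 op 13.9 [0.4507 0.1656 0.012 ] F [-0.13  1.19  0.62] M [0.165 0.25  0.253] tau6 0.095 tau1 -0.97 yaw -85.4 j6 92.23
```

Emit:
{"op": "arm_command", "data": {"commands": [{"translation":[0,0,0],"dr":[0,0,0.25],"jaw":1},{"translation":[0,0,0],"dr":[0,0,0.25],"jaw":1}]}}

```text
time_s: 19.07
position: [0.4507, 0.1656, 0.012]
tcp_rot: [[1.0, 0.028, -0.0], [0.028, -1.0, -0.0], [-0.0, 0.0, -1.0]]
force: [0.6, 0.5, -0.0]
opening: 0.157
```

```bash
python3 st.py
```

```text
19.0667 op 13.6 [0.4507 0.1656 0.012 ] F [ 0.61  0.54 -0.05] M [0.139 0.211 0.29 ] tau6 0.106 tau1 -0.91 yaw -88.4 j6 95.24
```

Emit:
{"op": "arm_command", "data": {"commands": [{"translation":[0,0,0],"dr":[0,0,0.25],"jaw":1},{"translation":[0,0,0],"dr":[0,0,0.25],"jaw":1}]}}

```text
time_s: 19.23
position: [0.4507, 0.1656, 0.012]
tcp_rot: [[1.0, -0.024, -0.0], [-0.024, -1.0, -0.0], [-0.0, 0.0, -1.0]]
force: [0.2, 0.3, -0.4]
opening: 0.16
```

```bash
python3 st.py
```

```text
19.2333 op 13.9 [0.4507 0.1656 0.012 ] F [ 0.23  0.34 -0.4 ] M [0.109 0.235 0.264] tau6 0.107 tau1 -0.86 yaw -91.4 j6 98.24
```

Emit:
{"op": "arm_command", "data": {"commands": [{"translation":[0,0,0],"dr":[0,0,0.25],"jaw":1},{"translation":[0,0,0],"dr":[0,0,0.25],"jaw":1}]}}

```text
time_s: 19.4
position: [0.4507, 0.1655, 0.012]
tcp_rot: [[0.997, -0.077, -0.0], [-0.077, -0.997, -0.0], [-0.0, 0.0, -1.0]]
force: [-0.1, 2.2, 0.5]
opening: 0.158
```

```bash
python3 st.py
```

```text
19.4 op 13.8 [0.4507 0.1655 0.012 ] F [-0.12  2.19  0.48] M [0.155 0.253 0.352] tau6 0.143 tau1 -0.87 yaw -94.39 j6 101.23
```

Emit:
{"op": "arm_command", "data": {"commands": [{"translation":[0,0,0],"dr":[0,0,0.25],"jaw":1},{"translation":[0,0,0],"dr":[0,0,0.25],"jaw":1}]}}

```text
time_s: 19.57
position: [0.4507, 0.1655, 0.0121]
tcp_rot: [[0.992, -0.128, -0.0], [-0.128, -0.992, -0.0], [-0.0, 0.0, -1.0]]
force: [0.3, 0.7, 1.5]
opening: 0.16
```

```bash
python3 st.py
```

```text
19.5667 op 13.9 [0.4507 0.1655 0.0121] F [0.26 0.73 1.47] M [0.103 0.248 0.348] tau6 0.178 tau1 -0.87 yaw -97.38 j6 104.22
```

Emit:
{"op": "arm_command", "data": {"commands": [{"translation":[0,0,0],"dr":[0,0,0.25],"jaw":1},{"translation":[0,0,0],"dr":[0,0,0.25],"jaw":1}]}}

```text
time_s: 19.73
position: [0.4507, 0.1655, 0.012]
tcp_rot: [[0.984, -0.18, -0.0], [-0.18, -0.984, -0.0], [-0.0, 0.0, -1.0]]
force: [-0.7, 0.9, 0.6]
opening: 0.162
```

```bash
python3 st.py
```

```text
19.7333 op 14.1 [0.4507 0.1655 0.012 ] F [-0.69  0.86  0.62] M [0.121 0.264 0.421] tau6 0.213 tau1 -0.87 yaw -100.37 j6 107.22
```

Emit:
{"op": "arm_command", "data": {"commands": [{"translation":[0,0,0],"dr":[0,0,0.25],"jaw":1},{"translation":[0,0,0],"dr":[0,0,0.2],"jaw":1}]}}

```text
time_s: 19.9
position: [0.4507, 0.1655, 0.012]
tcp_rot: [[0.974, -0.226, -0.0], [-0.226, -0.974, -0.0], [0.0, 0.0, -1.0]]
force: [-1.1, 0.2, -0.7]
opening: 0.16
```

```bash
python3 st.py
```

```text
19.9 op 14.0 [0.4507 0.1655 0.012 ] F [-1.1   0.16 -0.72] M [0.02  0.237 0.48 ] tau6 0.312 tau1 -0.74 yaw -103.08 j6 109.94
```

Emit:
{"op": "arm_command", "data": {"commands": [{"translation":[0,0,0],"dr":[0,0,0],"jaw":1},{"translation":[0,0,0],"dr":[0,0,0],"jaw":1},{"translation":[0,0,0],"dr":[0,0,0],"jaw":0.8},{"translation":[0,0,0],"dr":[0,0,0],"jaw":0.7},{"translation":[0,0,0],"dr":[0,0,0],"jaw":0.65},{"translation":[0,0,0],"dr":[0,0,0],"jaw":0.65},{"translation":[0,0,0],"dr":[0,0,0],"jaw":0.65}]}}

```text
time_s: 20.48
position: [0.4509, 0.1657, 0.012]
tcp_rot: [[0.974, -0.228, 0.0], [-0.228, -0.974, 0.0], [0.0, -0.0, -1.0]]
force: [-0.3, 1.1, -0.0]
opening: 0.331
```

```bash
python3 st.py; python3 - <<'E'
from h import *
p,d=capture("wrist");cv2.imwrite("pics/w14.png",p[:,:,::-1]);crop("pics/w14.png","pics/c23.png",160,150,360,270,3.5)
E
```

```text
20.4833 op 28.8 [0.4509 0.1657 0.012 ] F [-0.33  1.08 -0.03] M [-0.052  0.178 -0.052] tau6 0.001 tau1 -0.01 yaw -103.2 j6 110.0
```

View pics/c23.png

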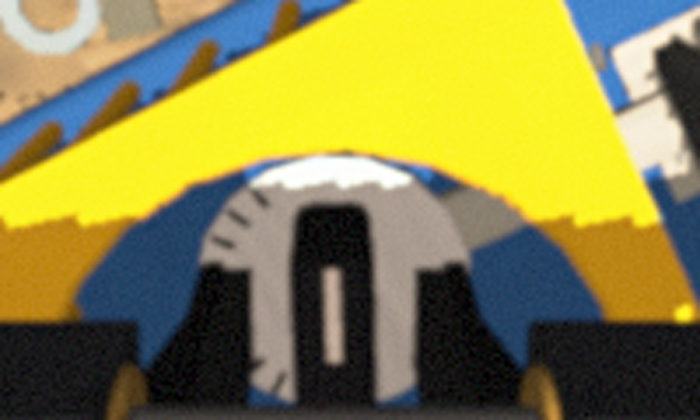

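The bar stayed at the turned angle, still in line with the tool, so it didn't spring back. Now I withdraw upward.

Emit:
{"op": "arm_command", "data": {"commands": [{"translation":[0,0,-0.4],"dr":[0,0,0],"jaw":0.65},{"translation":[0,0,-0.8],"dr":[0,0,0],"jaw":0.65},{"translation":[0,0,-1],"dr":[0,0,0],"jaw":0.65},{"translation":[0,0,-1],"dr":[0,0,0],"jaw":0.65},{"translation":[0,0,-1],"dr":[0,0,0],"jaw":0.65},{"translation":[0,0,-1],"dr":[0,0,0],"jaw":0.65},{"translation":[0,0,-1],"dr":[0,0,0],"jaw":0.65},{"translation":[0,0,-0.5],"dr":[0,0,0],"jaw":0.65},{"translation":[0,0,0],"dr":[0,0,0],"jaw":0.65},{"translation":[0,0,0],"dr":[0,0,0],"jaw":0.65},{"translation":[0,0,0],"dr":[0,0,0],"jaw":0.65}]}}

```text
time_s: 21.45
position: [0.4498, 0.1656, 0.179]
tcp_rot: [[0.974, -0.228, -0.002], [-0.228, -0.974, -0.0], [-0.002, 0.001, -1.0]]
force: [0.2, -0.4, -0.4]
opening: 0.35
```

```bash
python3 st.py; python3 - <<'E'
from h import *
p,d=capture("wrist");cv2.imwrite("pics/w15.png",p[:,:,::-1])
p,d=capture("scene");cv2.imwrite("pics/s15.png",p[:,:,::-1]);crop("pics/s15.png","pics/c24.png",160,130,280,230,5)
E
```

```text
21.45 op 30.4 [0.4498 0.1656 0.179 ] F [ 0.15 -0.35 -0.39] M [0.021 0.128 0.045] tau6 0.0 tau1 0.03 yaw -103.17 j6 109.99
```

View pics/w15.png

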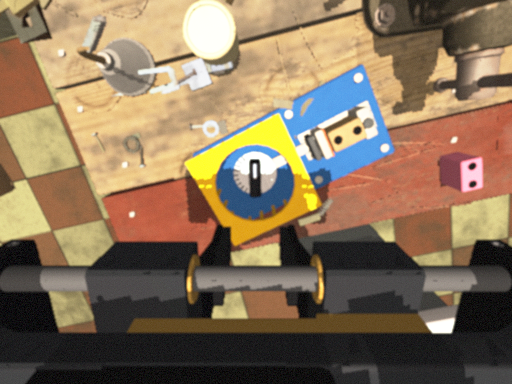

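View pics/c24.png

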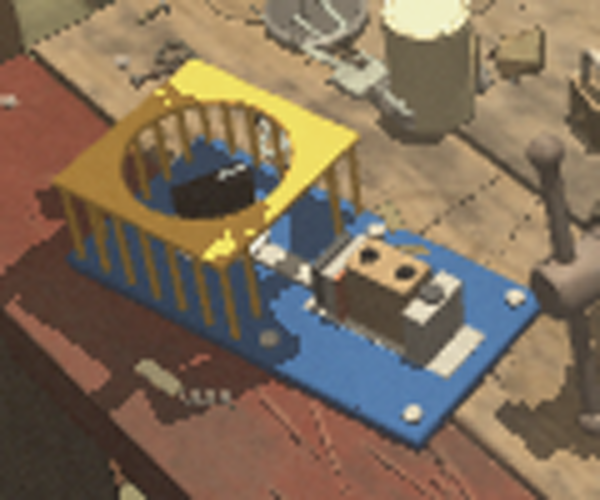

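The body stands upright and square, with the jaw on one face and the anvil on the other. The gripper is clear, so I hand in.

```bash
python3 -c "
from rig import *
print(hand_in())"
```

```text
the job is handed in; nothing more can be done
None
```

I stood the brass body in the nest, released it, and turned the knob about 52° clockwise through the guard opening. I then let go of the knob, withdrew and handed in at about 21.5 s of the 67 s.

**Clamping force:** I estimate 12 N.
- **From angle:** I turned 11.6° past the bite, which I put at the first rise in wrist-joint torque after it had stayed flat. That works out to about 12 N.
- **From wrist moment:** this rose about 0.17 N m above its pre-bite average, about 14 N, but the signal is noisy by several newtons.
- **Not used:** the last wrist-joint torque reading (0.312 N m) didn't fit the even steps before it. That step was shorter and ended slower, so I left it out.

**Last checks:** the final pictures show the body upright and square, touching both jaw and anvil. The knob did not spring back when released, and the gripper is well clear. I saw no sign that the guard was touched or a bystander moved, but I measured neither.

**What disagreed:** the fingertips turned out to be about 25 mm further back than the description says. My first try at the knob therefore closed above the bar without touching it. I confirmed this with two cameras and the depth image, went lower in small steps and gripped it properly. The earlier grasp of the body must also have been only on its upper few millimetres, but it held.

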